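Hang washed ear defenders to dry and key in the drying cycle

TASK

Hang every ear defender from the green mat over the bar of the drying stand, astride it with one cup on each side. When all of them hang there, start the drying cycle on the console: press the white key, then blue, then yellow, then blue again, then green, one at a time, each well down and let go again. Never press the red stop key, leave the bottle, bowl and jar where they are, and make sure that every ear defender still hangs at the end.

Things in the scene. Friction and masses are not known exactly. Their poses are not given: they have to be found in the camera images.
- stand: Drying stand, fixed: white slotted base 160 x 360 x 15 mm with one square steel bar, 18 x 18 mm, level, along its y axis over the origin (under the base's centre); bar's middle 161 mm, flat top 170 mm above the table. A post of 18 mm diameter at each end (y = +-173 mm); y = -145 to +145 mm is free. Room for four ear defenders side by side at 85 to 95 mm spacing.
- console: Control console, fixed: grey box 85 x 260 x 30 mm with a white top, origin under its centre, five round keys in a row along its y axis at 48 mm spacing; which colour is where varies.
- mat: Green drain mat, fixed, 240 x 420 x 4 mm, origin under its centre; the ear defenders start on it.
- key_white_top (a point): Centre of the top face of the white key (disc of 28 mm diameter, in a black collar), 54 mm above the table when up; it is pressed straight down and springs back.
- key_white (a joint): How far the white key is pressed, m: 0 up, 0.008 fully down (5 N; it starts to move at 1.5 N). It counts as pressed beyond 0.005.
- key_blue_top (a point): Centre of the top face of the blue key (disc of 28 mm diameter, in a black collar), 54 mm above the table when up; it is pressed straight down and springs back.
- key_blue (a joint): How far the blue key is pressed, m: 0 up, 0.008 fully down (5 N; it starts to move at 1.5 N). It counts as pressed beyond 0.005.
- key_yellow_top (a point): Centre of the top face of the yellow key (disc of 28 mm diameter, in a black collar), 54 mm above the table when up; it is pressed straight down and springs back.
- key_yellow (a joint): How far the yellow key is pressed, m: 0 up, 0.008 fully down (5 N; it starts to move at 1.5 N). It counts as pressed beyond 0.005.
- key_green_top (a point): Centre of the top face of the green key (disc of 28 mm diameter, in a black collar), 54 mm above the table when up; it is pressed straight down and springs back.
- key_green (a joint): How far the green key is pressed, m: 0 up, 0.008 fully down (5 N; it starts to move at 1.5 N). It counts as pressed beyond 0.005.
- key_red_top (a point): Centre of the top face of the red key (disc of 28 mm diameter, in a black collar), 54 mm above the table when up; it is pressed straight down and springs back.
- key_red (a joint): How far the red key is pressed, m: 0 up, 0.008 fully down (5 N; it starts to move at 1.5 N). It counts as pressed beyond 0.005. This is the stop key.
- def_a: Ear defender with orange cups, rigid, 0.15 to 0.3 kg, may be absent: an arch 144 mm wide (its x axis), 155 mm tall, standing on two cups 28 (x) x 64 (y) x 72 mm tall, 88 mm apart inside; thin rods lead up to a straight black headband pad. Origin centred at the bottom of the cups, z up. Hangs with its y axis along the bar, one cup on each side; it can rock on the bar.
- band_a (a point): Centre of the underside of the headband pad of the orange ear defender, 135 mm above its origin; rests on top of the bar when hung. Pad 76 mm long (x), 30 mm wide (y), 20 mm thick, so its top is 155 mm above the origin. Grip it from above across the 30 mm width, fingertips not below its underside, so that they clear the bar.
- def_b: Ear defender with blue cups, rigid, 0.15 to 0.3 kg, may be absent: an arch 144 mm wide (its x axis), 155 mm tall, standing on two cups 28 (x) x 64 (y) x 72 mm tall, 88 mm apart inside; thin rods lead up to a straight black headband pad. Origin centred at the bottom of the cups, z up. Hangs with its y axis along the bar, one cup on each side; it can rock on the bar.
- band_b (a point): Centre of the underside of the headband pad of the blue ear defender, 135 mm above its origin; rests on top of the bar when hung. Pad 76 mm long (x), 30 mm wide (y), 20 mm thick, so its top is 155 mm above the origin. Grip it from above across the 30 mm width, fingertips not below its underside, so that they clear the bar.
- def_c: Ear defender with yellow cups, rigid, 0.15 to 0.3 kg, may be absent: an arch 144 mm wide (its x axis), 155 mm tall, standing on two cups 28 (x) x 64 (y) x 72 mm tall, 88 mm apart inside; thin rods lead up to a straight black headband pad. Origin centred at the bottom of the cups, z up. Hangs with its y axis along the bar, one cup on each side; it can rock on the bar.
- band_c (a point): Centre of the underside of the headband pad of the yellow ear defender, 135 mm above its origin; rests on top of the bar when hung. Pad 76 mm long (x), 30 mm wide (y), 20 mm thick, so its top is 155 mm above the origin. Grip it from above across the 30 mm width, fingertips not below its underside, so that they clear the bar.
- def_d: Ear defender with red cups, rigid, 0.15 to 0.3 kg, may be absent: an arch 144 mm wide (its x axis), 155 mm tall, standing on two cups 28 (x) x 64 (y) x 72 mm tall, 88 mm apart inside; thin rods lead up to a straight black headband pad. Origin centred at the bottom of the cups, z up. Hangs with its y axis along the bar, one cup on each side; it can rock on the bar.
- band_d (a point): Centre of the underside of the headband pad of the red ear defender, 135 mm above its origin; rests on top of the bar when hung. Pad 76 mm long (x), 30 mm wide (y), 20 mm thick, so its top is 155 mm above the origin. Grip it from above across the 30 mm width, fingertips not below its underside, so that they clear the bar.
- spray: Bystander: clear bottle, 64 mm diameter, 170 mm tall; origin under its centre.
- dish: Bystander: steel bowl, 100 mm diameter, 45 mm tall; origin under its centre.
- jar: Bystander: white jar with blue lid, 70 mm diameter, 90 mm tall; origin under its centre.
Mind the look-alikes: they are no part of the job. What is shaped like the def_a but purple is not meant.

How it is judged:
By the outcome, as a careful person would: the job done as asked, in the order asked, and still so for the second after the job is handed in, with the robot touching nothing.
Of def_a, def_b, def_c, def_d only 2 to 4 are there at a start; the rules pass over those that are not, and their reading is None.
At some moment in a run one of def_a, def_b, def_c, def_d may be knocked a few centimetres aside while the robot is not near it.
It also fails if it takes over 210 s, if anything falls off the work surface, if the arm or the gripper's body presses on something with over 40 N, if the wrist force passes 120 N, or if a joint passes its speed limit or range.

ROBOT

A 6-joint arm with a two-finger parallel gripper is mounted at the origin on the work surface. World frame = base frame: x ahead of the robot, y to its left, z up, the work surface at z = 0. Lengths are in m, angles in rad, forces in N, time in s.
With the tool pointing down it reaches from about 0.375 to 0.975 m from the base axis. Payload 3.8 kg.
Tool frame: the origin (TCP) lies midway between the tips of the shut fingers; the grasp point (between the pads) lies 19 mm behind it; z points along the fingers, y is the direction in which the jaws open and shut (so a half turn about z gives the same grasp; the last joint's range is limited). The gripper opens to 85 mm and grips with 20 to 120 N. Pads are 22 mm wide; open, the fingers measure 114 mm over their backs; the gripper's body (76 mm by 85 mm) begins 54 mm behind the grasp point. The pads swing forward as they close: fully open they stand 13 mm farther back than shut.
Start: joints at [-1.305, 0.264, 1.604, -0, 1.274, -0.037], TCP at [0.201, -0.644, 0.231] pointing down, gripper open.
Joint ranges: [-2.63, 2.63], [-0.94, 2.18], [0.31, 2.57], [-1.31, 4.45], [0, 2.66], [-2.55, 2.55]. Speed limits (rad/s): [2.57, 2.57, 3.14, 3.14, 3.14, 3.14].

INTERFACE

Orientations are given as a rotation vector (axis times angle).
In Python, from workcell import bot gives the robot as it stands.
- The arm moves only by the tool drive_tool, never from a script. Its argument "deltas" is a list of rows, each an object with "hand": the opening, from 0 (shut) to 1 (fully open); "offset": the shift along the world's x, y, z in cm, a list of three; "angular": the turn, a rotation vector about the world's x, y, z in degrees, a list of three. A call has 1 to 8 rows; each row is the pose to reach, as a shift and turn from the pose commanded when the call began; what a row does not reach only later rows make up. A row lasts 1/8 s, in which the tool goes at most 62.5 mm and 10.7 degrees, less where a joint would pass 70% of its speed; a pose out of reach is approached as far as the arm can. A call with a gripper value outside its range is refused whole. The fingers move at their own pace and stop on an object; "force" is the grip in N (left out, the last holds). Time passes only in rows, so rows that repeat a pose let the fingers close. It gives the time, the measured TCP pose, the force and the opening at its end, in the units of the state.
- bot.read_state(): the state, without advancing time (a new reading comes with each control period).
- bot.read_camera(name): name is "side" or "top"; returns a dict with "frame" (384x512x3 uint8, blue, green, red), "mtx" (3x3 intrinsics, pixels), "k1" (the pictures are not rectified: a ray, as slopes to the right and down, at radius r is drawn at 1 + k1 r^2 times it, then the intrinsics apply), "R" (3x3) and "t" (3): a world point X has camera coordinates R X + t. Camera axes: x right, y down, z forward; pixel columns grow to the right and rows downward; lengths in m; the calibration is good to about 2 mm. A picture is of the moment at which its call begins. There is no depth.
- bot.finish_job(): hands the job in, once; it reports no verdict.
The state is a dict: "time": time; "q": joint angles; "joint_vel": joint speeds; "joint_torque": joint torques, N m; "tool_pos": TCP position; "tcp_rot": TCP orientation; "wrist_force": force on the tool from outside, world axes, zero at the start; "torque": the same for the moment, N m; "width": opening from 0.0 (shut) to 1.0 (fully open).
Only numpy, scipy, OpenCV 4.12 (cv2) and the standard library are available. Lean on these libraries where they do the work, as an engineer would, in place of code of your own. Each camera call takes 0.05 s, during which the arm holds its last target. There are 200 camera calls.

## Working session

There is one attempt and no reset: what is moved stays moved. The work goes in short steps, Python scripts to look and compute and a tool call to move; the robot and the scene stay as the last step left them, time stands still between calls to the robot, and variables do not carry over. Pictures are saved under pics/ and viewed, about 12 in all and at most 16, crops included, and the job is handed in when it is done.

Besides the shell and the picture viewer there is one more tool, called after ">>>" as name(argument=value, ...), one argument or row to a line, values as JSON. drive_tool: Moves the arm, as the interface text tells. Its arguments: {"type":"object","properties":{"deltas":{"type":"array"},"force":{"type":"number"}},"required":["deltas"]}

```bash
ls; mkdir -p pics
cat > h.py <<'E'
import numpy as np, cv2
from workcell import bot
def cam(n):
    c=bot.read_camera(n); return c
def ray(c,u,v):
    K=c["mtx"]; d=np.array([c["k1"],0,0,0,0],float)
    p=cv2.undistortPoints(np.array([[[u,v]]],float),np.array(K,float),d)[0,0]
    R=np.array(c["R"]); o=-R.T@np.array(c["t"]); return o,R.T@np.array([p[0],p[1],1])
def onz(c,u,v,z):
    o,d=ray(c,u,v); return o+d*(z-o[2])/d[2]
def proj(c,X):
    r,_=cv2.Rodrigues(np.array(c["R"],float))
    return cv2.projectPoints(np.array(X,float).reshape(-1,3),r,np.array(c["t"],float),np.array(c["mtx"],float),np.array([c["k1"],0,0,0,0],float))[0].reshape(-1,2)
E
python3 - <<'E'
from h import *
for n in("top","side"):
    c=cam(n); cv2.imwrite(f"pics/{n}0.png",c["frame"]); print(n,-np.array(c["R"]).T@c["t"],c["k1"],c["mtx"],c["R"])
print(bot.read_state())
E
```

```text
pics
top [ 0.48192015 -0.08165313  1.47592525] -0.005705501759208659 [[386.00269268   0.         252.89591143]
 [  0.         386.00269268 193.28627866]
 [  0.           0.           1.        ]] [[-0.01937837 -0.99980567  0.00361977]
 [-0.99723291  0.01906836 -0.0718535 ]
 [ 0.07177051 -0.00500216 -0.99740863]]
side [-0.03992841  0.93530999  1.61102453] 0.005173492278470368 [[487.92851857   0.         246.45434153]
 [  0.         487.92851857 194.39059959]
 [  0.           0.           1.        ]] [[-0.83796328 -0.54571241  0.00393796]
 [-0.42892397  0.65413424 -0.62300292]
 [ 0.33740447 -0.52374265 -0.7822096 ]]
{'time': 0.1, 'q': array([-1.30496393e+00,  2.64721396e-01,  1.60527489e+00,  2.78795971e-05,
        1.27371425e+00, -3.68780756e-02]), 'joint_vel': array([ 0.00058442, -0.00182529, -0.00395851,  0.00068735, -0.0007354 ,
        0.00099567]), 'joint_torque': array([ 9.94586699e-04, -5.16704428e+01, -3.68588948e+01,  1.36797684e-05,
        6.22638894e-03, -3.84109615e-05]), 'tool_pos': array([ 0.20106473, -0.6436423 ,  0.23003694]), 'tcp_rot': array([-3.10359580e+00, -4.73352692e-01,  3.38193414e-04]), 'wrist_force': array([-0.4961951 ,  0.58586792, -0.13707652]), 'torque': array([0.01530674, 0.03045299, 0.02349844]), 'width': 0.9970755919854152}
```

View pics/top0.png

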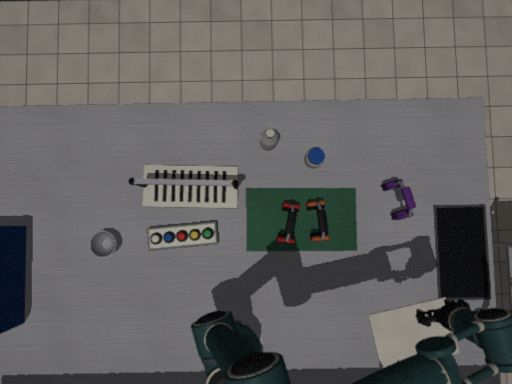

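View pics/side0.png

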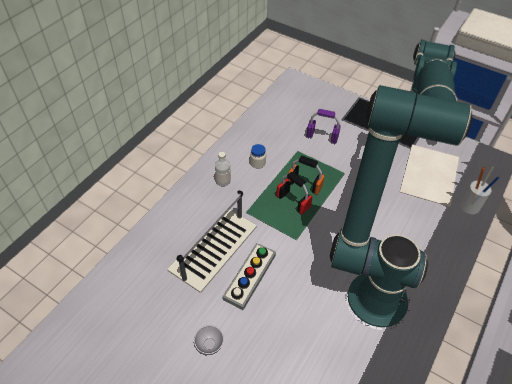

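The top view shows two defenders on the mat, red at about (289,220) and orange at about (318,220). The purple look-alike is at (400,198), the stand at about (185,185) and the console keys from white (155,238) to green (207,234). The side view agrees.

Run:
```python
from h import *
t=cv2.imread("pics/top0.png"); s=cv2.imread("pics/side0.png")
a=cv2.resize(t[155:255,120:360],None,fx=3.3,fy=3.3,interpolation=cv2.INTER_CUBIC)
b=cv2.resize(s[145:310,160:350],None,fx=3.4,fy=3.4,interpolation=cv2.INTER_CUBIC)
cv2.imwrite("pics/ct.png",np.clip(a*1.6,0,255).astype(np.uint8)); cv2.imwrite("pics/cs.png",np.clip(b*1.6,0,255).astype(np.uint8))
```

```text
(no output)
```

View pics/ct.png

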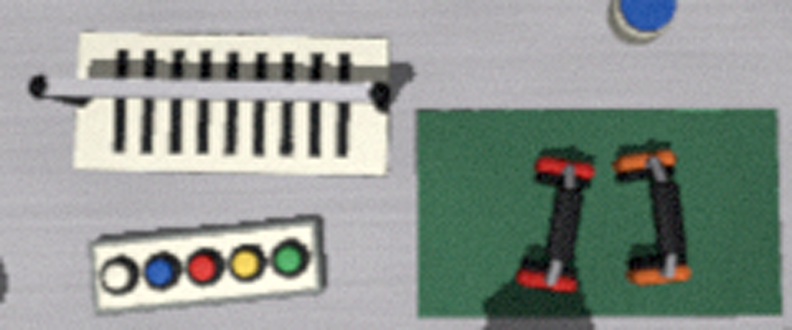

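View pics/cs.png

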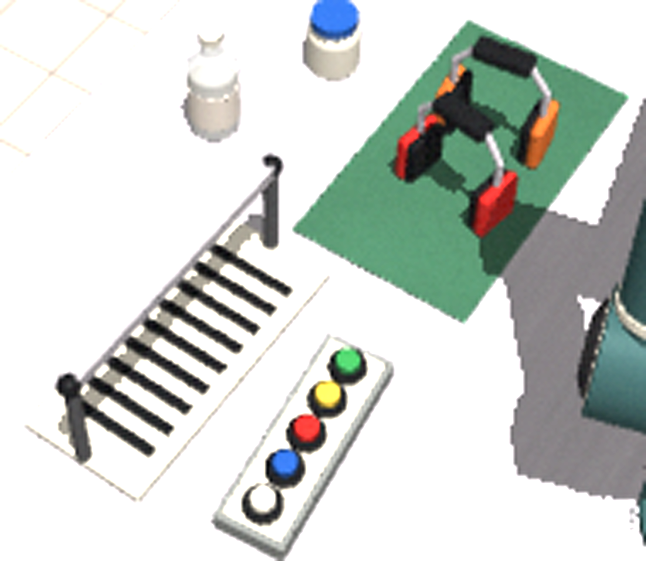

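The crops show the bar, level and near the world y axis, with its posts at crop (38,87) and (380,94). The key order is white, blue, red, yellow, green from left to right, and both pads are clear. Next I measure.

```bash
cat > m.py <<'E'
from h import *
def keys(c):
    h=cv2.cvtColor(c["frame"],cv2.COLOR_BGR2HSV)
    return h
def pad(c,box,thr=60):
    x0,y0,x1,y1=box; f=c["frame"][y0:y1,x0:x1].astype(int)
    m=((f.max(2)<thr)&(f.max(2)-f.min(2)<14)).astype(np.uint8)
    m=cv2.morphologyEx(m,cv2.MORPH_OPEN,np.ones((3,3),np.uint8))
    cs,_=cv2.findContours(m,cv2.RETR_EXTERNAL,cv2.CHAIN_APPROX_NONE)
    k=max(cs,key=cv2.contourArea); r=cv2.minAreaRect(k); p=cv2.boxPoints(r)+[x0,y0]
    return p
def lineup(c,p,z):
    w=np.array([onz(c,u,v,z)[:2] for u,v in p]); ctr=w.mean(0)
    e=[w[1]-w[0],w[2]-w[1]]; i=int(np.linalg.norm(e[1])>np.linalg.norm(e[0])); L=e[i]
    return ctr,np.degrees(np.arctan2(L[1],L[0]))%180,np.linalg.norm(e[i]),np.linalg.norm(e[1-i])
E
python3 - <<'E'
from m import *
np.set_printoptions(precision=4,suppress=True)
t=cam("top"); s=cam("side")
cr=lambda x,y:(x/3.3+120-.35,y/3.3+155-.35)
cs=lambda x,y:(x/3.4+160-.35,y/3.4+145-.35)
# keys
for n,a,b in [("w",(119,275),(263,503)),("b",(161,271),(285,467)),("r",(204,267),(307,432)),("y",(247,263),(328,397)),("g",(290,258),(348,362))]:
    print(n,onz(t,*cr(*a),.054),onz(s,*cs(*b),.054))
B=[onz(t,*cr(*a),.015)[:2] for a in [(80,33),(388,40),(386,176),(74,168)]]
print("base",np.array(B),np.mean(B,0))
for a in[(120,89),(240,92),(340,94)]: print("bar",onz(t,*cr(*a),.17))
# side bar points ends: top
for a in [(92,372),(262,188)]: print("barS",onz(s,*cs(*a),.165))
for n,box in (("red",(280,205,302,238)),("or",(311,203,330,236))):
    p=pad(t,box); print(n,p.mean(0),lineup(t,p,.152))
for n,a in (("red",(465,116)),("or",(504,57))): print(n,"side",onz(s,*cs(*a),.15))
# red/orange cups
h=cv2.cvtColor(t["frame"],cv2.COLOR_BGR2HSV)
for n,lo,hi in(("red",0,4),("or",6,14)):
    m=cv2.inRange(h,(lo,150,80),(hi,255,255)); m[:,:275]=0; m[:,335:]=0
    k,l,st,ce=cv2.connectedComponentsWithStats(m)
    for i in range(1,k):
        if st[i,4]>8: print(n,st[i,4],ce[i],onz(t,*ce[i],.07))
E
```

```text
w [0.427  0.2701 0.054 ] [0.4187 0.2808 0.054 ]
b [0.4305 0.2235 0.054 ] [0.4225 0.2335 0.054 ]
r [0.434  0.1758 0.054 ] [0.4257 0.1859 0.054 ]
y [0.4375 0.1281 0.054 ] [0.43   0.1373 0.054 ]
g [0.4421 0.0803 0.054 ] [0.4353 0.0879 0.054 ]
base [[ 0.7044  0.3244]
 [ 0.6895 -0.0312]
 [ 0.5325 -0.0263]
 [ 0.5485  0.3312]] [0.6187 0.1495]
bar [0.6219 0.2401 0.17  ]
bar [0.6165 0.1167 0.17  ]
bar [0.6124 0.0138 0.17  ]
barS [0.6126 0.3007 0.165 ]
barS [0.5999 0.0095 0.165 ]
red [288.0923 222.2615] (array([ 0.4756, -0.2068]), np.float64(171.44766568558904), np.float64(0.099131490753412), np.float64(0.045939861761944166))
or [319.  220.5] (array([ 0.4796, -0.3128]), np.float64(178.1074513095306), np.float64(0.09908257883019768), np.float64(0.05498620842694646))
red side [ 0.4689 -0.2164  0.15  ]
or side [ 0.4755 -0.3223  0.15  ]
red 24 [286.5417 204.5417] [ 0.5396 -0.2105  0.07  ]
red 19 [296.5789 206.3158] [ 0.5324 -0.247   0.07  ]
red 25 [281.12 239.56] [ 0.4131 -0.1877  0.07  ]
red 19 [290.3684 241.    ] [ 0.4073 -0.221   0.07  ]
or 17 [321.5882 202.4118] [ 0.5449 -0.3386  0.07  ]
or 30 [311.2667 203.8333] [ 0.5405 -0.3008  0.07  ]
or 33 [316.3939 238.6667] [ 0.4138 -0.3156  0.07  ]
or 16 [326.25 237.5 ] [ 0.4173 -0.3515  0.07  ]
```

```bash
cat >> m.py <<'E'
HSV={"b":((105,110,60),(125,255,255)),"r":((0,150,60),(5,255,255)),"y":((18,120,90),(30,255,255)),"g":((50,110,50),(85,255,255))}
def blob(c,k,box):
    x0,y0,x1,y1=box; h=cv2.cvtColor(c["frame"][y0:y1,x0:x1],cv2.COLOR_BGR2HSV)
    m=cv2.inRange(h,*HSV[k]); n,l,st,ce=cv2.connectedComponentsWithStats(m)
    i=1+np.argmax(st[1:,4]); return ce[i]+[x0,y0],st[i,4]
def tri(c1,p1,c2,p2):
    o1,d1=ray(c1,*p1);o2,d2=ray(c2,*p2); d1=d1/np.linalg.norm(d1);d2=d2/np.linalg.norm(d2)
    s=np.linalg.lstsq(np.c_[d1,-d2],o2-o1,rcond=None)[0]
    a,b=o1+s[0]*d1,o2+s[1]*d2; return (a+b)/2,np.linalg.norm(a-b)
E
python3 - <<'E'
from m import *
np.set_printoptions(precision=4,suppress=True)
t=cam("top"); s=cam("side")
for k in "bryg":
    a,na=blob(t,k,(148,220,220,252)); b,nb=blob(s,k,(225,240,275,305))
    print(k,a,na,b,nb,onz(t,*a,.054)[:2],onz(s,*b,.054)[:2],*tri(t,a,s,b))
# mat mask corners
for n,c,z in(("top",t,.004),("side",s,.004)):
    h=cv2.cvtColor(c["frame"],cv2.COLOR_BGR2HSV); m=cv2.inRange(h,(55,60,15),(85,255,130))
    if n=="top": m[:,:240]=0; m[:,365:]=0; m[:180]=0; m[256:]=0
    else: m[:,:242]=0; m[:,346:]=0; m[:150]=0; m[236:]=0
    k,_=cv2.findContours(cv2.morphologyEx(m,cv2.MORPH_OPEN,np.ones((3,3),np.uint8)),0,2)
    k=max(k,key=cv2.contourArea); p=cv2.boxPoints(cv2.minAreaRect(k)); print(n,p.tolist())
    q=cv2.approxPolyDP(cv2.convexHull(k),4,True)[:,0]; print(q.tolist()); print(np.array([onz(c,*x,z)[:2] for x in q.astype(float)]))
print("tcp px",proj(t,bot.read_state()["tool_pos"]),proj(s,bot.read_state()["tool_pos"]), proj(s,[0,0,0]))
E
```

```text
b [167.6304 237.1087] 46 [243.4706 280.5686] 51 [0.4294 0.2265] [0.4256 0.2288] [0.4281 0.227  0.0491] 0.0023215079076269857
r [180.84 235.64] 50 [249.7843 270.4314] 51 [0.4338 0.1781] [0.4291 0.1818] [0.4324 0.1788 0.0468] 0.0025596423864754163
y [193.9091 234.6364] 44 [256.   260.25] 48 [0.4365 0.1302] [0.433  0.1334] [0.4356 0.1307 0.0481] 0.0016769909250917746
g [206.8542 233.1667] 48 [261.8889 250.8667] 45 [0.441  0.0828] [0.4363 0.0872] [0.4398 0.0832 0.0459] 0.00216788219203849
top [[247.0, 249.99998474121094], [247.0, 187.99998474121094], [356.0, 187.99998474121094], [356.0, 249.99998474121094]]
[[354, 188], [356, 249], [247, 250], [247, 189]]
[[ 0.6007 -0.4768]
 [ 0.3687 -0.4756]
 [ 0.3732 -0.0626]
 [ 0.6047 -0.0668]]
side [[246.45408630371094, 211.87567138671875], [298.4757080078125, 140.345947265625], [343.9027099609375, 173.3837890625], [291.881103515625, 244.91351318359375]]
[[300, 152], [342, 176], [299, 235], [289, 235], [248, 210]]
[[ 0.5844 -0.4791]
 [ 0.3619 -0.4539]
 [ 0.3677 -0.0827]
 [ 0.4008 -0.061 ]
 [ 0.6032 -0.0755]]
tcp px [[430.1251 306.147 ]] [[407.1481 126.4509]] [[376.7419 298.134 ]]
```

Blob centroids from both views agree to about 5 mm, so I use their means:

| Item | x (m) | y (m) | Yaw (deg) |
|---|---|---|---|
| Red defender | 0.471 | -0.2155 | -11 |
| Orange defender | 0.477 | -0.325 | +6.4 |
| Bar | 0.616 | 0.149 | -2.4 |

I now move above the red one.

>>> drive_tool(
  deltas=[
    {"hand":0.8,"offset":[2,3,0.5],"angular":[0,0,-2]},
    {"hand":0.8,"offset":[5,8,1],"angular":[0,0,-5]},
    {"hand":0.8,"offset":[8.5,13.5,2],"angular":[0,0,-9]},
    {"hand":0.8,"offset":[12,19,2],"angular":[0,0,-13]},
    {"hand":0.8,"offset":[15.5,24.5,2],"angular":[0,0,-17]},
    {"hand":0.8,"offset":[19,30,2],"angular":[0,0,-21]},
    {"hand":0.8,"offset":[22.5,35.5,2],"angular":[0,0,-25]},
    {"hand":0.8,"offset":[25,40,2],"angular":[0,0,-28.3]},
  ],
  force=40,
)

```text
time: 1.3
tool_pos: [0.4506, -0.2453, 0.2516]
tcp_rot: [3.126, -0.303, 0.002]
wrist_force: [0.1, -0.2, 0.7]
width: 0.801
```

>>> drive_tool(
  deltas=[
    {"hand":0.8,"offset":[1,1.5,0],"angular":[0,0,0]},
    {"hand":0.8,"offset":[2,2.9,-2],"angular":[0,0,0]},
    {"hand":0.8,"offset":[2,2.9,-5],"angular":[0,0,0]},
    {"hand":0.8,"offset":[2,2.9,-6],"angular":[0,0,0]},
    {"hand":0.8,"offset":[2,2.9,-6],"angular":[0,0,0]},
  ],
)

```text
time: 1.92
tool_pos: [0.469, -0.2184, 0.1906]
tcp_rot: [-3.127, 0.301, 0.003]
wrist_force: [0.4, -0.1, 0.4]
width: 0.797
```

Run:
```python
from m import *
np.set_printoptions(precision=4,suppress=True)
t=cam("top"); s=cam("side"); st=bot.read_state(); print(st["time"],st["tool_pos"],st["tcp_rot"],st["q"],st["width"])
a=cv2.resize(t["frame"][190:260,260:350],None,fx=5,fy=5,interpolation=2);b=cv2.resize(s["frame"][130:230,240:340],None,fx=3.5,fy=3.5,interpolation=2)
print("tcp",proj(t,st["tool_pos"]),proj(s,st["tool_pos"]))
cv2.imwrite("pics/g1.png",np.clip(1.6*np.hstack([a,b]),0,255))
```

```text
2.025 [ 0.4701 -0.2189  0.1923] [ 3.1265 -0.3008  0.0021] [-0.4837 -0.0051  1.9798 -0.0001  1.1655  1.279 ] 0.7961570135926589
tcp [[292.9242 223.8536]] [[297.3779 171.138 ]][ WARN:0@1.895] global loadsave.cpp:1063 imwrite_ Unsupported depth image for selected encoder is fallbacked to CV_8U.
```

View pics/g1.png

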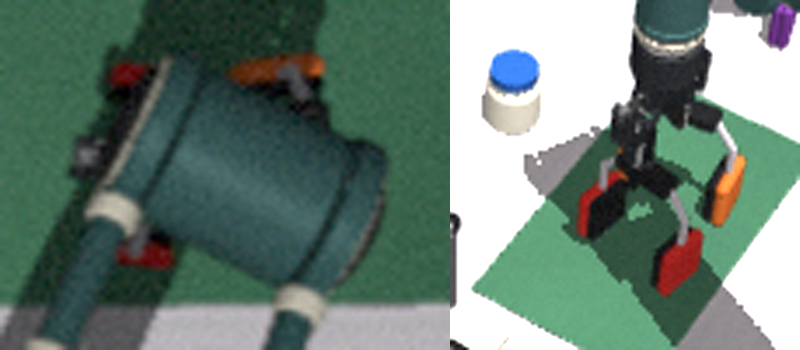

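The side crop shows the fingers straddling the red pad, with the orange one clear to the right. I descend and grip.

>>> drive_tool(
  deltas=[
    {"hand":0.8,"offset":[0,0.2,-1.5],"angular":[0,0,0]},
    {"hand":0.8,"offset":[0,0.2,-3],"angular":[0,0,0]},
    {"hand":0.8,"offset":[0,0.2,-4.5],"angular":[0,0,0]},
    {"hand":0.8,"offset":[0,0.2,-5.1],"angular":[0,0,0]},
    {"hand":0.8,"offset":[0,0.2,-5.1],"angular":[0,0,0]},
  ],
)

```text
time: 2.65
tool_pos: [0.4692, -0.2157, 0.1393]
tcp_rot: [-3.127, 0.3, 0.003]
wrist_force: [0.7, 0.3, 0.5]
width: 0.801
```

>>> drive_tool(
  deltas=[
    {"hand":0,"offset":[0,0,0],"angular":[0,0,0]},
    {"hand":0,"offset":[0,0,0],"angular":[0,0,0]},
    {"hand":0,"offset":[0,0,0],"angular":[0,0,0]},
    {"hand":0,"offset":[0,0,0],"angular":[0,0,0]},
    {"hand":0,"offset":[0,0,0],"angular":[0,0,0]},
    {"hand":0,"offset":[0,0,0],"angular":[0,0,0]},
  ],
  force=50,
)

```text
time: 3.4
tool_pos: [0.4704, -0.2162, 0.1411]
tcp_rot: [3.127, -0.3, 0.002]
wrist_force: [-0.1, 1.0, 5.1]
width: 0.341
```

>>> drive_tool(
  deltas=[
    {"hand":0,"offset":[0,0,1],"angular":[0,0,0]},
    {"hand":0,"offset":[0,0,3.5],"angular":[0,0,0]},
    {"hand":0,"offset":[0,0,7],"angular":[0,0,0]},
    {"hand":0,"offset":[0,0,11],"angular":[0,0,0]},
    {"hand":0,"offset":[0,0,15],"angular":[0,0,0]},
    {"hand":0,"offset":[0,0,18.5],"angular":[0,0,0]},
    {"hand":0,"offset":[0,0,21],"angular":[0,0,0]},
    {"hand":0,"offset":[0,0,21.5],"angular":[0,0,0]},
  ],
)

```text
time: 4.4
tool_pos: [0.4702, -0.2164, 0.3571]
tcp_rot: [3.126, -0.3, 0.004]
wrist_force: [-0.3, -0.2, -2.5]
width: 0.334
```

Run:
```python
from m import *
t=cam("top"); s=cam("side"); st=bot.read_state(); print(st["time"],st["tool_pos"],st["wrist_force"],st["torque"],st["width"])
cv2.imwrite("pics/l1.png",np.clip(1.5*np.vstack([t["frame"][150:300,120:420],s["frame"][60:310,100:400]]),0,255).astype(np.uint8).repeat(2,0).repeat(2,1)[:,:][::1][:800])
```

```text
4.5 [ 0.46948587 -0.21599042  0.35493175] [ 0.55321557 -0.09010679 -2.21430136] [ 0.02501065 -0.02852913  0.03779335] 0.3354876946930238
```

>>> drive_tool(
  deltas=[
    {"hand":0,"offset":[0.5,1.5,0],"angular":[0,0,0]},
    {"hand":0,"offset":[1.5,4.5,0],"angular":[0,0,1]},
    {"hand":0,"offset":[3,8.5,0],"angular":[0,0,2]},
    {"hand":0,"offset":[4.5,13,0],"angular":[0,0,3]},
    {"hand":0,"offset":[6,17.5,0],"angular":[0,0,4]},
    {"hand":0,"offset":[7.5,22,0],"angular":[0,0,5]},
    {"hand":0,"offset":[9,26,0],"angular":[0,0,6]},
    {"hand":0,"offset":[10.5,30,0],"angular":[0,0,7]},
  ],
)

```text
time: 5.5
tool_pos: [0.574, 0.0865, 0.3533]
tcp_rot: [3.14, -0.106, -0.005]
wrist_force: [0.7, -0.4, -1.2]
width: 0.339
```

>>> drive_tool(
  deltas=[
    {"hand":0,"offset":[1.3,4,0],"angular":[0,0,0.5]},
    {"hand":0,"offset":[2.7,8,0],"angular":[0,0,1]},
    {"hand":0,"offset":[3.8,11,0],"angular":[0,0,1.6]},
    {"hand":0,"offset":[4.4,13,0],"angular":[0,0,1.6]},
    {"hand":0,"offset":[4.6,13.5,0],"angular":[0,0,1.6]},
    {"hand":0,"offset":[4.6,13.5,0],"angular":[0,0,1.6]},
  ],
)

```text
time: 6.25
tool_pos: [0.6204, 0.2186, 0.3548]
tcp_rot: [3.14, -0.065, -0.001]
wrist_force: [-0.7, -0.0, -2.1]
width: 0.336
```

Run:
```python
from m import *
t=cam("top"); s=cam("side"); st=bot.read_state(); print(st["time"],st["tool_pos"],st["wrist_force"],st["tcp_rot"],st["width"])
print("tcp",proj(t,st["tool_pos"]),proj(s,st["tool_pos"]))
f=lambda i,k:np.clip(1.5*cv2.resize(i,None,fx=k,fy=k,interpolation=2),0,255).astype(np.uint8)
cv2.imwrite("pics/l2.png",np.hstack([f(t["frame"][110:250,110:260],2.6)[:360],f(s["frame"][150:300,150:290],2.4)[:360]]))
```

```text
6.35 [0.6205209  0.21796096 0.35537271] [-0.36062043  0.19253403 -1.15986729] [ 3.14036395e+00 -6.60349222e-02 -2.14618741e-04] 0.33946966820756863
tcp [[147.9489954 175.4734624]] [[194.93038721 203.5740712 ]]
```

View pics/l2.png

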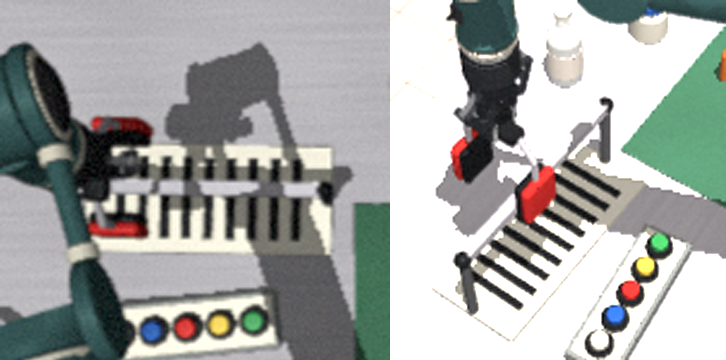

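The red defender is held upright above the bar, with its cups on either side of it. I lower it.

>>> drive_tool(
  deltas=[
    {"hand":0,"offset":[0,0,-1.5],"angular":[0,0,0]},
    {"hand":0,"offset":[0,0,-4],"angular":[0,0,0]},
    {"hand":0,"offset":[0,0,-7],"angular":[0,0,0]},
    {"hand":0,"offset":[0,0,-10],"angular":[0,0,0]},
    {"hand":0,"offset":[0,0,-13],"angular":[0,0,0]},
    {"hand":0,"offset":[0,0,-15.5],"angular":[0,0,0]},
    {"hand":0,"offset":[0,0,-17],"angular":[0,0,0]},
    {"hand":0,"offset":[0,0,-17.2],"angular":[0,0,0]},
  ],
)

```text
time: 7.35
tool_pos: [0.6197, 0.2182, 0.1815]
tcp_rot: [3.14, -0.065, -0.004]
wrist_force: [0.2, -0.3, -1.4]
width: 0.334
```

Run:
```python
from m import *
np.set_printoptions(precision=4,suppress=True)
t=cam("top"); s=cam("side"); st=bot.read_state(); print(st["time"],st["tool_pos"],st["wrist_force"],st["width"])
f=lambda i,k:np.clip(1.6*cv2.resize(i,None,fx=k,fy=k,interpolation=2),0,255).astype(np.uint8)
cv2.imwrite("pics/l3.png",np.hstack([f(t["frame"][140:240,115:215],4),f(s["frame"][190:290,160:255],4)]))
h=cv2.cvtColor(t["frame"],cv2.COLOR_BGR2HSV); m=cv2.inRange(h,(0,150,60),(5,255,255)); m[:,220:]=0; m[225:]=0
k,l,S,ce=cv2.connectedComponentsWithStats(m)
for i in range(1,k):
    if S[i,4]>8: print(S[i,4],ce[i],onz(t,*ce[i],.1))
```

```text
7.45 [0.621  0.2188 0.1837] [ 0.242   0.5586 -0.8412] 0.33817990718194746
11 [160.3636 165.1818] [0.6884 0.2417 0.1   ]
11 [171.9091 165.0909] [0.688  0.2003 0.1   ]
44 [168.6136 201.1818] [0.5584 0.2126 0.1   ]
```

View pics/l3.png

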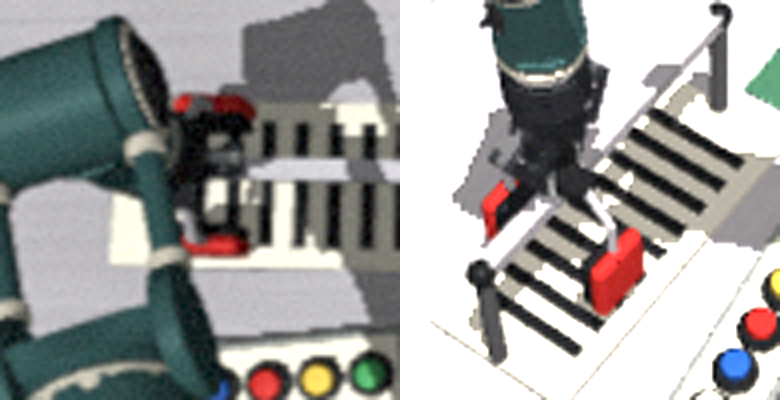

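The cups sit centred on the bar, with a midpoint x of about 0.623 against 0.620. I lower to contact and release.

>>> drive_tool(
  deltas=[
    {"hand":0,"offset":[-0.1,0,-0.5],"angular":[0,0,0]},
    {"hand":0,"offset":[-0.2,0,-0.9],"angular":[0,0,0]},
    {"hand":0,"offset":[-0.2,0,-1.1],"angular":[0,0,0]},
    {"hand":0,"offset":[-0.2,0,-1.1],"angular":[0,0,0]},
  ],
)

```text
time: 7.95
tool_pos: [0.6187, 0.219, 0.1723]
tcp_rot: [-3.141, 0.064, -0.0]
wrist_force: [0.6, -0.8, -1.2]
width: 0.34
```

>>> drive_tool(
  deltas=[
    {"hand":0,"offset":[0,0,-0.1],"angular":[0,0,0]},
    {"hand":0,"offset":[0,0,-0.15],"angular":[0,0,0]},
    {"hand":0,"offset":[0,0,-0.15],"angular":[0,0,0]},
  ],
)

```text
time: 8.32
tool_pos: [0.6189, 0.2191, 0.1721]
tcp_rot: [-3.141, 0.064, -0.001]
wrist_force: [-3.2, -0.2, 4.5]
width: 0.336
```

Contact: the vertical force went from -2 N to +4.5 N. I open slowly, then rise.

>>> drive_tool(
  deltas=[
    {"hand":0.45,"offset":[0,0,0.1],"angular":[0,0,0]},
    {"hand":0.6,"offset":[0,0,0.15],"angular":[0,0,0]},
    {"hand":0.7,"offset":[0,0,0.2],"angular":[0,0,0]},
    {"hand":0.7,"offset":[0,0,0.2],"angular":[0,0,0]},
    {"hand":0.7,"offset":[0,0,1.5],"angular":[0,0,0]},
    {"hand":0.7,"offset":[0,0,4],"angular":[0,0,0]},
    {"hand":0.7,"offset":[0,0,8],"angular":[0,0,0]},
    {"hand":0.7,"offset":[0,0,12],"angular":[0,0,0]},
  ],
)

```text
time: 9.32
tool_pos: [0.6187, 0.219, 0.2928]
tcp_rot: [-3.141, 0.065, -0.001]
wrist_force: [0.5, 0.4, -0.0]
width: 0.698
```

Run:
```python
from m import *
np.set_printoptions(precision=4,suppress=True)
t=cam("top"); s=cam("side"); st=bot.read_state(); print(st["time"],st["tool_pos"],st["wrist_force"],st["width"])
f=lambda i,k:np.clip(1.6*cv2.resize(i,None,fx=k,fy=k,interpolation=2),0,255).astype(np.uint8)
cv2.imwrite("pics/l4.png",np.hstack([f(t["frame"][150:260,270:370],4)[:400],f(s["frame"][130:310,160:350],2.2)[:400,:]]))
h=cv2.cvtColor(t["frame"],cv2.COLOR_BGR2HSV)
m=cv2.inRange(h,(6,150,60),(14,255,255)); m[:,:270]=0
k,l,S,ce=cv2.connectedComponentsWithStats(m)
for i in range(1,k):
    if S[i,4]>8: print(S[i,4],ce[i],onz(t,*ce[i],.07))
```

```text
9.425 [0.6218 0.22   0.2988] [-1.2743  0.7526  0.5046] 0.7003299109179314Traceback (most recent call last):
  File "<stdin>", line 5, in <module>
    return _nx.concatenate(arrs, 1, dtype=dtype, casting=casting)
           ~~~~~~~~~~~~~~~^^^^^^^^^^^^^^^^^^^^^^^^^^^^^^^^^^^^^^^
ValueError: all the input array dimensions except for the concatenation axis must match exactly, but along dimension 0, the array at index 0 has size 400 and the array at index 1 has size 396
```

Run:
```python
from m import *
np.set_printoptions(precision=4,suppress=True)
t=cam("top"); s=cam("side")
f=lambda i,k:np.clip(1.6*cv2.resize(i,None,fx=k,fy=k,interpolation=2),0,255).astype(np.uint8)
cv2.imwrite("pics/l4.png",np.hstack([f(t["frame"][150:250,270:370],4)[:400],f(s["frame"][130:310,160:350],2.3)[:400,:]]))
h=cv2.cvtColor(t["frame"],cv2.COLOR_BGR2HSV)
m=cv2.inRange(h,(6,150,60),(14,255,255)); m[:,:270]=0
k,l,S,ce=cv2.connectedComponentsWithStats(m)
for i in range(1,k):
    if S[i,4]>8: print(S[i,4],ce[i],onz(t,*ce[i],.07))
```

```text
41 [310.878  203.7317] [ 0.5409 -0.2994  0.07  ]
19 [321.5789 202.3158] [ 0.5453 -0.3386  0.07  ]
19 [326.3684 237.3158] [ 0.418  -0.3519  0.07  ]
41 [315.878  238.4146] [ 0.4148 -0.3137  0.07  ]
```

View pics/l4.png

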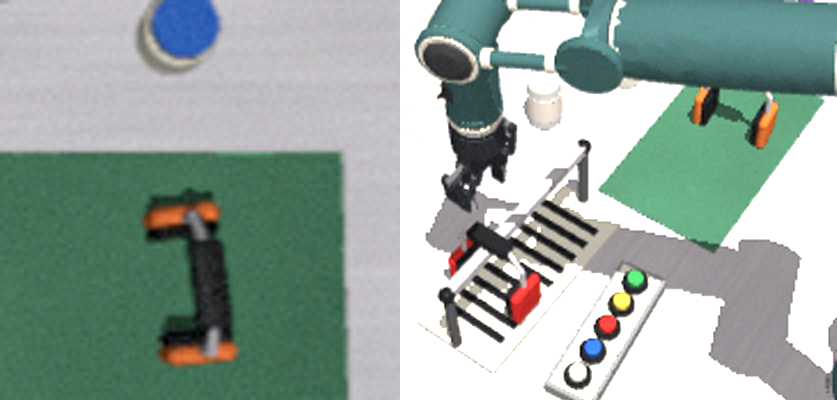

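Red hangs astride the bar with one cup on each side. Orange hasn't moved, with its pad at about (322.6,221) px, so I go for (0.478, -0.323) at yaw +6.4 deg.

>>> drive_tool(
  deltas=[
    {"hand":0.8,"offset":[-0.8,-3,0],"angular":[0,0,1]},
    {"hand":0.8,"offset":[-2,-8,0],"angular":[0,0,2]},
    {"hand":0.8,"offset":[-3.5,-13,0],"angular":[0,0,3]},
    {"hand":0.8,"offset":[-5,-18.5,0],"angular":[0,0,4]},
    {"hand":0.8,"offset":[-6.5,-24,0],"angular":[0,0,5]},
    {"hand":0.8,"offset":[-8,-29.5,0],"angular":[0,0,6]},
    {"hand":0.8,"offset":[-9.5,-35,0],"angular":[0,0,7]},
    {"hand":0.8,"offset":[-11,-40,0],"angular":[0,0,8]},
  ],
)

```text
time: 10.52
tool_pos: [0.507, -0.1825, 0.289]
tcp_rot: [-3.137, -0.155, 0.004]
wrist_force: [0.7, 0.4, 0.4]
width: 0.797
```

>>> drive_tool(
  deltas=[
    {"hand":0.8,"offset":[-1,-5,0],"angular":[0,0,0.8]},
    {"hand":0.8,"offset":[-2,-9.5,-1],"angular":[0,0,0.8]},
    {"hand":0.8,"offset":[-3,-13,-3],"angular":[0,0,0.8]},
    {"hand":0.8,"offset":[-3.2,-14.3,-7],"angular":[0,0,0.8]},
    {"hand":0.8,"offset":[-3.2,-14.3,-10],"angular":[0,0,0.8]},
    {"hand":0.8,"offset":[-3.2,-14.3,-10.5],"angular":[0,0,0.8]},
    {"hand":0.8,"offset":[-3.2,-14.3,-10.5],"angular":[0,0,0.8]},
  ],
)

```text
time: 11.4
tool_pos: [0.4764, -0.3236, 0.1853]
tcp_rot: [-3.136, -0.177, 0.002]
wrist_force: [-0.3, -1.1, 1.4]
width: 0.801
```

Run:
```python
from m import *
np.set_printoptions(precision=4,suppress=True)
t=cam("top"); s=cam("side"); st=bot.read_state(); print(st["time"],st["tool_pos"],st["tcp_rot"],st["width"])
f=lambda i,k:np.clip(1.6*cv2.resize(i,None,fx=k,fy=k,interpolation=2),0,255).astype(np.uint8)
cv2.imwrite("pics/g2.png",np.hstack([f(t["frame"][180:260,280:360],5),f(s["frame"][120:220,250:340],4)]))
```

```text
11.5 [ 0.4776 -0.3243  0.1872] [3.1351 0.1775 0.0027] 0.7995981302057886
```

View pics/g2.png

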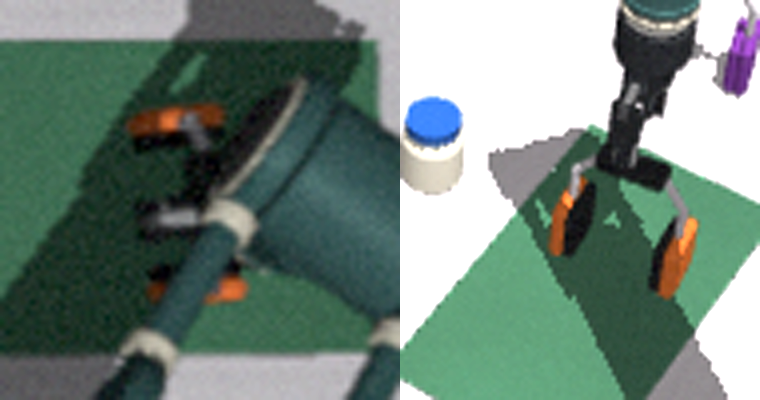

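The fingers straddle the orange pad near its middle in both views. I descend and grip.

>>> drive_tool(
  deltas=[
    {"hand":0.8,"offset":[0,0,-1.5],"angular":[0,0,0]},
    {"hand":0.8,"offset":[0,0,-3],"angular":[0,0,0]},
    {"hand":0.8,"offset":[0,0,-4.2],"angular":[0,0,0]},
    {"hand":0.8,"offset":[0,0,-4.5],"angular":[0,0,0]},
    {"hand":0.8,"offset":[0,0,-4.5],"angular":[0,0,0]},
  ],
)

```text
time: 12.12
tool_pos: [0.4765, -0.3239, 0.1403]
tcp_rot: [-3.136, -0.177, 0.001]
wrist_force: [0.5, -0.1, 0.6]
width: 0.803
```

>>> drive_tool(
  deltas=[
    {"hand":0,"offset":[0,0,0],"angular":[0,0,0]},
    {"hand":0,"offset":[0,0,0],"angular":[0,0,0]},
    {"hand":0,"offset":[0,0,0],"angular":[0,0,0]},
    {"hand":0,"offset":[0,0,0],"angular":[0,0,0]},
    {"hand":0,"offset":[0,0,0],"angular":[0,0,0]},
    {"hand":0,"offset":[0,0,0],"angular":[0,0,0]},
  ],
)

```text
time: 12.88
tool_pos: [0.4773, -0.3246, 0.1417]
tcp_rot: [3.135, 0.177, 0.002]
wrist_force: [0.8, -1.9, 5.1]
width: 0.333
```

>>> drive_tool(
  deltas=[
    {"hand":0,"offset":[0,0,1],"angular":[0,0,0]},
    {"hand":0,"offset":[0,0,3.5],"angular":[0,0,0]},
    {"hand":0,"offset":[0,0,7],"angular":[0,0,0]},
    {"hand":0,"offset":[0,0,11],"angular":[0,0,0]},
    {"hand":0,"offset":[0,0,15],"angular":[0,0,0]},
    {"hand":0,"offset":[0,0,18.5],"angular":[0,0,0]},
    {"hand":0,"offset":[0,0,21],"angular":[0,0,0]},
    {"hand":0,"offset":[0,0,21.5],"angular":[0,0,0]},
  ],
)

```text
time: 13.88
tool_pos: [0.477, -0.3241, 0.3573]
tcp_rot: [3.136, 0.177, 0.002]
wrist_force: [0.1, 0.3, -2.0]
width: 0.338
```

>>> drive_tool(
  deltas=[
    {"hand":0,"offset":[0.5,1.5,0],"angular":[0,0,0]},
    {"hand":0,"offset":[1.5,4.5,0],"angular":[0,0,-1]},
    {"hand":0,"offset":[3,8.5,0],"angular":[0,0,-2]},
    {"hand":0,"offset":[4.5,13,0],"angular":[0,0,-3]},
    {"hand":0,"offset":[6,17.5,0],"angular":[0,0,-4]},
    {"hand":0,"offset":[7.5,22,0],"angular":[0,0,-5]},
    {"hand":0,"offset":[9,26,0],"angular":[0,0,-6]},
    {"hand":0,"offset":[10.5,30,0],"angular":[0,0,-7]},
  ],
)

```text
time: 14.88
tool_pos: [0.5807, -0.0213, 0.3531]
tcp_rot: [-3.141, 0.015, 0.007]
wrist_force: [-0.5, -0.4, -1.6]
width: 0.337
```

>>> drive_tool(
  deltas=[
    {"hand":0,"offset":[1.3,4,0],"angular":[0,0,-1]},
    {"hand":0,"offset":[2.5,7.5,0],"angular":[0,0,-1.9]},
    {"hand":0,"offset":[3.1,9.7,0],"angular":[0,0,-1.9]},
    {"hand":0,"offset":[3.2,10.3,0],"angular":[0,0,-1.9]},
    {"hand":0,"offset":[3.2,10.3,0],"angular":[0,0,-1.9]},
  ],
)

```text
time: 15.5
tool_pos: [0.6132, 0.0787, 0.3552]
tcp_rot: [3.14, -0.067, -0.002]
wrist_force: [-0.1, -0.9, -2.2]
width: 0.338
```

Run:
```python
from m import *
np.set_printoptions(precision=4,suppress=True)
t=cam("top"); s=cam("side"); st=bot.read_state(); print(st["time"],st["tool_pos"],st["tcp_rot"],st["width"])
f=lambda i,k:np.clip(1.6*cv2.resize(i,None,fx=k,fy=k,interpolation=2),0,255).astype(np.uint8)
cv2.imwrite("pics/l5.png",np.hstack([f(t["frame"][130:230,130:250],3.6),f(s["frame"][170:290,160:270],3)]))
```

```text
15.6 [0.6134 0.0779 0.3557] [ 3.1401 -0.0687 -0.0005] 0.33777052496715704
```

View pics/l5.png

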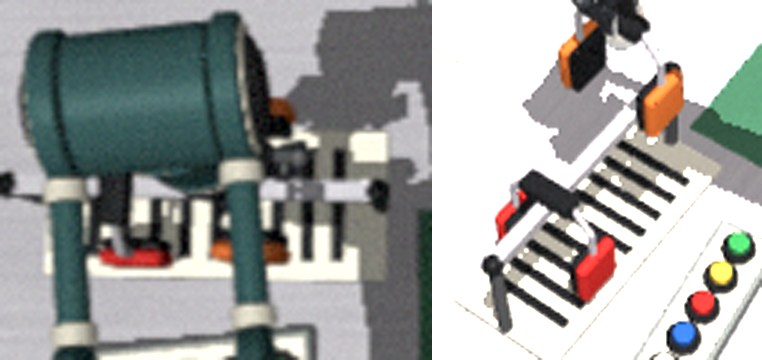

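Red still hangs, and orange is above the bar, clear of red and of the end post. I lower it.

>>> drive_tool(
  deltas=[
    {"hand":0,"offset":[0,0,-1.5],"angular":[0,0,0]},
    {"hand":0,"offset":[0,0,-4],"angular":[0,0,0]},
    {"hand":0,"offset":[0,0,-7],"angular":[0,0,0]},
    {"hand":0,"offset":[0,0,-10],"angular":[0,0,0]},
    {"hand":0,"offset":[0,0,-13],"angular":[0,0,0]},
    {"hand":0,"offset":[0,0,-15.5],"angular":[0,0,0]},
    {"hand":0,"offset":[0,0,-17],"angular":[0,0,0]},
    {"hand":0,"offset":[0,0,-17.4],"angular":[0,0,0]},
  ],
)

```text
time: 16.6
tool_pos: [0.6128, 0.0784, 0.1802]
tcp_rot: [3.141, -0.068, -0.004]
wrist_force: [-0.6, 1.0, -2.1]
width: 0.336
```

>>> drive_tool(
  deltas=[
    {"hand":0,"offset":[0,0,-0.4],"angular":[0,0,0]},
    {"hand":0,"offset":[0,0,-0.8],"angular":[0,0,0]},
    {"hand":0,"offset":[0,0,-0.95],"angular":[0,0,0]},
    {"hand":0,"offset":[0,0,-0.95],"angular":[0,0,0]},
  ],
)

```text
time: 17.1
tool_pos: [0.614, 0.0791, 0.1727]
tcp_rot: [-3.141, 0.067, -0.001]
wrist_force: [-0.8, -0.7, -2.3]
width: 0.337
```

>>> drive_tool(
  deltas=[
    {"hand":0,"offset":[0,0,-0.1],"angular":[0,0,0]},
    {"hand":0,"offset":[0,0,-0.2],"angular":[0,0,0]},
    {"hand":0,"offset":[0,0,-0.2],"angular":[0,0,0]},
  ],
)

```text
time: 17.48
tool_pos: [0.614, 0.0791, 0.1726]
tcp_rot: [-3.141, 0.067, -0.002]
wrist_force: [-4.4, -0.7, 7.1]
width: 0.338
```

Contact at +7 N. I release and rise.

>>> drive_tool(
  deltas=[
    {"hand":0.45,"offset":[0,0,0.15],"angular":[0,0,0]},
    {"hand":0.6,"offset":[0,0,0.2],"angular":[0,0,0]},
    {"hand":0.7,"offset":[0,0,0.25],"angular":[0,0,0]},
    {"hand":0.7,"offset":[0,0,0.25],"angular":[0,0,0]},
    {"hand":0.7,"offset":[0,0,1.5],"angular":[0,0,0]},
    {"hand":0.7,"offset":[0,0,4],"angular":[0,0,0]},
    {"hand":0.7,"offset":[0,0,8],"angular":[0,0,0]},
    {"hand":0.7,"offset":[0,0,10],"angular":[0,0,0]},
  ],
)

```text
time: 18.48
tool_pos: [0.6151, 0.0791, 0.2739]
tcp_rot: [-3.14, 0.067, -0.007]
wrist_force: [0.8, -0.3, -0.2]
width: 0.704
```

Run:
```python
from m import *
np.set_printoptions(precision=4,suppress=True)
t=cam("top"); s=cam("side"); st=bot.read_state(); print(st["time"],st["tool_pos"],st["tcp_rot"],st["width"])
f=lambda i,k:np.clip(1.6*cv2.resize(i,None,fx=k,fy=k,interpolation=2),0,255).astype(np.uint8)
cv2.imwrite("pics/l6.png",np.hstack([f(t["frame"][140:260,130:370],1.8)[:216],f(s["frame"][170:290,160:270],1.8)[:216]]).repeat(2,0).repeat(2,1)[:, :1260][::1][:430, :])
cv2.imwrite("pics/l6.png",f(s["frame"][140:310,150:350],3))
```

```text
18.575 [0.6156 0.0792 0.2742] [-3.1401  0.0671 -0.0102] 0.6977236293879047
```

View pics/l6.png

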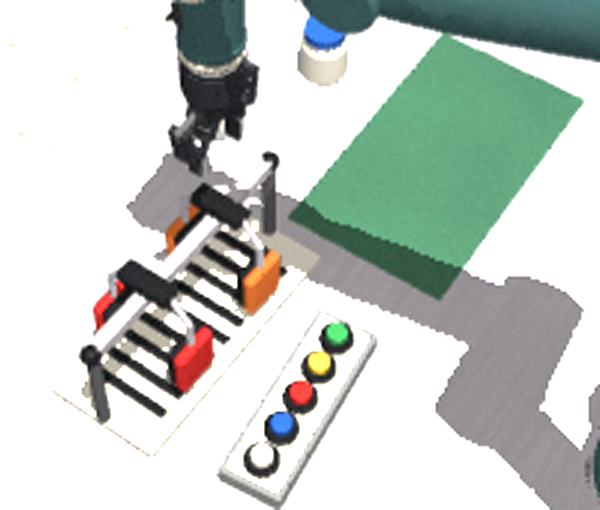

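Both defenders hang astride the bar and the mat is empty. I retreat toward the console (-x first) with the fingers shut, then go above white at about (0.424, 0.275).

>>> drive_tool(
  deltas=[
    {"hand":0.4,"offset":[-3,0,0],"angular":[0,0,0]},
    {"hand":0,"offset":[-8,0,0],"angular":[0,0,0]},
    {"hand":0,"offset":[-13,3,0],"angular":[0,0,0]},
    {"hand":0,"offset":[-17,7,-2],"angular":[0,0,0]},
    {"hand":0,"offset":[-19,11,-6],"angular":[0,0,0]},
    {"hand":0,"offset":[-19.1,15,-11],"angular":[0,0,0]},
    {"hand":0,"offset":[-19.1,18.5,-15],"angular":[0,0,0]},
    {"hand":0,"offset":[-19.1,19.6,-17],"angular":[0,0,0]},
  ],
)

```text
time: 19.58
tool_pos: [0.4196, 0.2752, 0.0959]
tcp_rot: [3.138, -0.064, -0.009]
wrist_force: [-0.8, -0.2, 1.1]
width: 0.001
```

>>> drive_tool(
  deltas=[
    {"hand":0,"offset":[0,0,-2],"angular":[0,0,0]},
    {"hand":0,"offset":[0,0,-3],"angular":[0,0,0]},
    {"hand":0,"offset":[0,0,-3],"angular":[0,0,0]},
    {"hand":0,"offset":[0,0,-3],"angular":[0,0,0]},
  ],
)

```text
time: 20.08
tool_pos: [0.4232, 0.275, 0.0709]
tcp_rot: [-3.14, 0.068, -0.001]
wrist_force: [-0.4, -0.0, 0.3]
width: 0.001
```

Run:
```python
from m import *
np.set_printoptions(precision=4,suppress=True)
t=cam("top"); s=cam("side"); st=bot.read_state(); print(st["time"],st["tool_pos"],st["wrist_force"],st["width"])
f=lambda i,k:np.clip(1.6*cv2.resize(i,None,fx=k,fy=k,interpolation=2),0,255).astype(np.uint8)
cv2.imwrite("pics/k1.png",np.hstack([f(t["frame"][200:260,130:220],5)[:300],f(s["frame"][240:315,215:290],4)[:300]]))
```

```text
20.175 [0.4235 0.2752 0.0713] [ 0.1869 -0.4854 -0.0787] -0.0026912563510602234
```

View pics/k1.png

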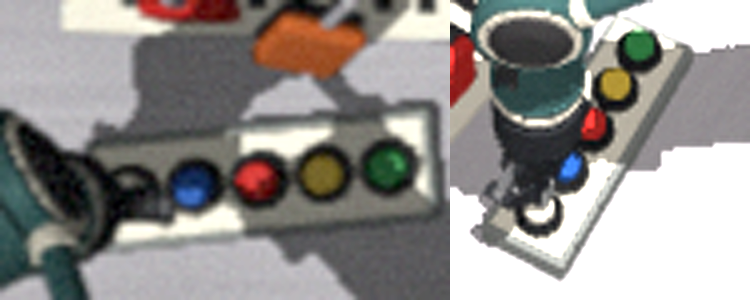

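White is under the tip. However, the orange defender's near cup looks yawed in the top view, so it may have been knocked. I check the stand.

Run:
```python
from m import *
t=cam("top"); s=cam("side"); st=bot.read_state(); print(st["time"],st["tool_pos"],st["wrist_force"])
f=lambda i,k:np.clip(1.6*cv2.resize(i,None,fx=k,fy=k,interpolation=2),0,255).astype(np.uint8)
cv2.imwrite("pics/k2.png",np.hstack([f(t["frame"][140:260,125:265],3),f(s["frame"][170:290,160:260],3)]))
```

```text
20.275 [0.42342259 0.27520276 0.07122362] [0.3279274  0.66869581 0.72332568]
```

View pics/k2.png

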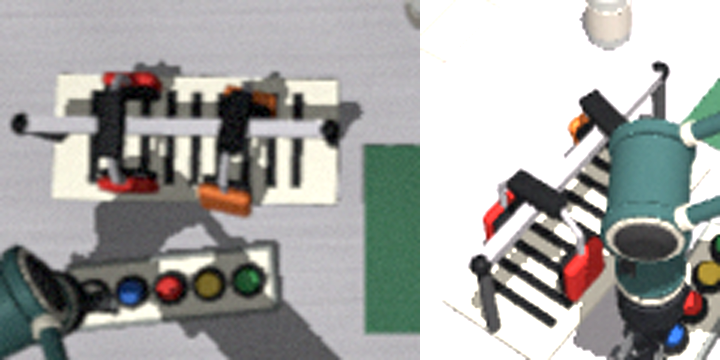

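The orange one was knocked. It is yawed by about 13 deg or more and shifted about 2 cm toward -x, and it may still be moving. I let it settle.

>>> drive_tool(
  deltas=[
    {"hand":0,"offset":[0,0,1],"angular":[0,0,0]},
    {"hand":0,"offset":[0,0,3],"angular":[0,0,0]},
    {"hand":0,"offset":[0,0,3],"angular":[0,0,0]},
    {"hand":0,"offset":[0,0,3],"angular":[0,0,0]},
    {"hand":0,"offset":[0,0,3],"angular":[0,0,0]},
    {"hand":0,"offset":[0,0,3],"angular":[0,0,0]},
    {"hand":0,"offset":[0,0,3],"angular":[0,0,0]},
    {"hand":0,"offset":[0,0,3],"angular":[0,0,0]},
  ],
)

```text
time: 21.28
tool_pos: [0.4226, 0.2749, 0.1001]
tcp_rot: [3.141, -0.067, -0.001]
wrist_force: [-0.8, 0.9, 0.6]
width: -0.002
```

```bash
cat > o.py <<'E'
from m import *
np.set_printoptions(precision=4,suppress=True)
def cups(t,z=.08,lo=6,hi=14):
    h=cv2.cvtColor(t["frame"],cv2.COLOR_BGR2HSV); m=cv2.inRange(h,(lo,150,50),(hi,255,255)); m[:,245:]=0; m[218:]=0; m[:150]=0
    n=[]
    for a,b in ((150,182),(182,218)):
        q=np.zeros_like(m); q[a:b]=m[a:b]; k,_=cv2.findContours(q,0,2); k=max(k,key=cv2.contourArea) if k else None
        if k is not None: r=cv2.minAreaRect(k); n.append((np.round(r[0],1),np.round(r[1],1),round(r[2]),onz(t,*r[0],z)[:2]))
    return n
E
python3 - <<'E'
from o import *
t=cam("top"); s=cam("side"); print(cups(t)); print("red",cups(t,.08,0,5)); t=cam("top"); print(cups(t)); print(bot.read_state()["time"])
f=lambda i,k:np.clip(1.6*cv2.resize(i,None,fx=k,fy=k,interpolation=2),0,255).astype(np.uint8)
cv2.imwrite("pics/k3.png",np.hstack([f(t["frame"][150:220,125:245],4)[:280],f(s["frame"][170:270,170:260],2.8)[:280]]))
E
```

```text
[(array([219. , 175.5]), array([1., 0.]), -90, array([0.6496, 0.0333])), (array([191.1, 199.9]), array([19.6,  4.7]), 60, array([0.5625, 0.1354]))]
red [(array([172.5, 166. ]), array([4., 7.]), 90, array([0.6876, 0.2022])), (array([166., 201.]), array([ 4., 16.]), 90, array([0.5604, 0.2263]))]
[(array([220., 175.]), array([2., 0.]), 180, array([0.6513, 0.0297])), (array([194.1, 202.5]), array([15. ,  4.5]), 51, array([0.553 , 0.1246]))]
21.425
```

View pics/k3.png

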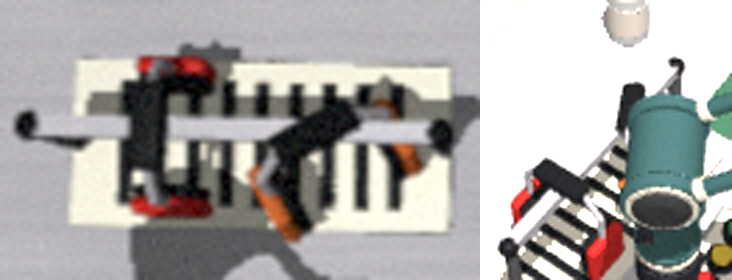

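Orange still hangs on the bar but is yawed by about 50 deg and still rocking. I let it settle and measure numerically (14 pictures viewed so far).

>>> drive_tool(
  deltas=[
    {"hand":0,"offset":[0,0,1],"angular":[0,0,0]},
    {"hand":0,"offset":[0,0,3],"angular":[0,0,0]},
    {"hand":0,"offset":[0,0,5],"angular":[0,0,0]},
    {"hand":0,"offset":[0,0,8],"angular":[0,0,0]},
    {"hand":0,"offset":[0,0,12],"angular":[0,0,0]},
    {"hand":0,"offset":[0,0,15],"angular":[0,0,0]},
    {"hand":0,"offset":[0,0,15],"angular":[0,0,0]},
    {"hand":0,"offset":[0,0,15],"angular":[0,0,0]},
  ],
)

```text
time: 22.42
tool_pos: [0.4223, 0.2747, 0.2498]
tcp_rot: [3.141, -0.067, -0.001]
wrist_force: [0.5, 0.0, 0.0]
width: 0.001
```

>>> drive_tool(
  deltas=[
    {"hand":0,"offset":[0,0,0],"angular":[0,0,0]},
    {"hand":0,"offset":[0,0,0],"angular":[0,0,0]},
    {"hand":0,"offset":[0,0,0],"angular":[0,0,0]},
    {"hand":0,"offset":[0,0,0],"angular":[0,0,0]},
    {"hand":0,"offset":[0,0,0],"angular":[0,0,0]},
    {"hand":0,"offset":[0,0,0],"angular":[0,0,0]},
    {"hand":0,"offset":[0,0,0],"angular":[0,0,0]},
    {"hand":0,"offset":[0,0,0],"angular":[0,0,0]},
  ],
)

```text
time: 23.42
tool_pos: [0.4227, 0.275, 0.2503]
tcp_rot: [-3.141, 0.067, -0.0]
wrist_force: [0.5, -0.0, -0.8]
width: 0.001
```

Run:
```python
from o import *
for i in range(4):
    t=cam("top"); print([c[:3] for c in cups(t)])
s=cam("side"); f=lambda i,k:np.clip(1.6*cv2.resize(i,None,fx=k,fy=k,interpolation=2),0,255).astype(np.uint8)
cv2.imwrite("pics/k4.png",np.hstack([f(t["frame"][150:220,125:245],4)[:280],f(s["frame"][170:270,170:260],2.8)[:280]]))
for thr in(45,60):
    p=pad(t,(183,165,222,196),thr); print(p.mean(0),lineup(t,p,.18),p.tolist())
```

```text
[(array([220. , 174.5]), array([9.2, 3.5]), 45), (array([193. , 199.5]), array([9.8, 4.9]), 63)]
[(array([218.8, 173.8]), array([4.9, 2.8]), 45), (array([193.6, 201.1]), array([11.9,  4.7]), 56)]
[(array([219. , 173.5]), array([3., 4.]), 90), (array([193.5, 201.2]), array([11.9,  4.4]), 56)]
[(array([218.5, 173. ]), array([2., 5.]), 90), (array([193.6, 200.7]), array([10.7,  4.9]), 63)]
[201.5711 184.2649] (array([0.609 , 0.0842]), np.float64(128.7724600222378), np.float64(0.09041725898501464), np.float64(0.04523216045504632)) [[186.96700954437256, 187.6742286682129], [207.71752548217773, 170.58556652069092], [216.17525482177734, 180.8556671142578], [195.42473983764648, 197.94432830810547]]
[201.8793 183.9483] (array([0.6101, 0.0831]), np.float64(125.10182809049707), np.float64(0.0919637932063868), np.float64(0.04946247093922747)) [[186.53955078125, 186.0547695159912], [208.70182418823242, 170.04868030548096], [217.21906661987305, 181.84178352355957], [195.05679321289062, 197.84787368774414]]
```

View pics/k4.png

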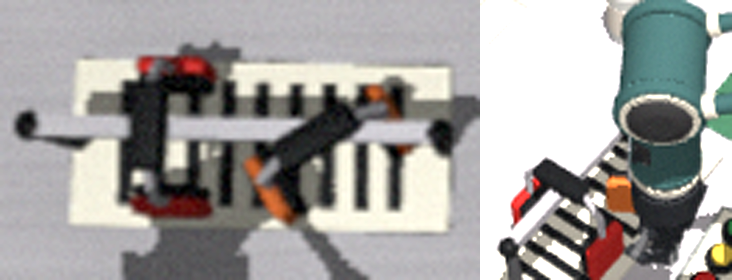

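Settled, orange hangs yawed by about -53 deg with its pad at about (0.611, 0.082). I regrasp it, using the half-turn alternative for the wrist range: tool yaw +129.4 deg from now.

>>> drive_tool(
  deltas=[
    {"hand":0,"offset":[1,0,2],"angular":[0,0,7]},
    {"hand":0,"offset":[3,-1,3],"angular":[0,0,16]},
    {"hand":0,"offset":[5,-3,3],"angular":[0,0,25]},
    {"hand":0,"offset":[8,-6,3],"angular":[0,0,34]},
    {"hand":0,"offset":[11,-9,3],"angular":[0,0,43]},
    {"hand":0,"offset":[14,-12,3],"angular":[0,0,52]},
    {"hand":0.4,"offset":[16.5,-15.5,3],"angular":[0,0,61]},
    {"hand":0.8,"offset":[18.8,-19.3,3],"angular":[0,0,70]},
  ],
)

```text
time: 24.68
tool_pos: [0.6116, 0.081, 0.2801]
tcp_rot: [-2.606, -1.754, -0.0]
wrist_force: [-0.1, 0.1, 0.9]
width: 0.419
```

>>> drive_tool(
  deltas=[
    {"hand":0.8,"offset":[0,0,0],"angular":[0,0,9]},
    {"hand":0.8,"offset":[0,0,0],"angular":[0,0,18]},
    {"hand":0.8,"offset":[0,0,0],"angular":[0,0,27]},
    {"hand":0.8,"offset":[0,0,0],"angular":[0,0,36]},
    {"hand":0.8,"offset":[0,0,-1.5],"angular":[0,0,45]},
    {"hand":0.8,"offset":[0,0,-3],"angular":[0,0,53]},
    {"hand":0.8,"offset":[0,0,-4],"angular":[0,0,59.4]},
    {"hand":0.8,"offset":[0,0,-4],"angular":[0,0,59.4]},
  ],
)

```text
time: 25.68
tool_pos: [0.61, 0.0819, 0.239]
tcp_rot: [-1.404, -2.808, 0.002]
wrist_force: [-0.4, 0.3, 0.4]
width: 0.801
```

Run:
```python
from o import *
t=cam("top"); st=bot.read_state(); print(st["time"],st["tool_pos"],st["tcp_rot"],st["q"][5]); print([c[:3] for c in cups(t)])
s=cam("side"); f=lambda i,k:np.clip(1.6*cv2.resize(i,None,fx=k,fy=k,interpolation=2),0,255).astype(np.uint8)
cv2.imwrite("pics/k5.png",np.hstack([f(t["frame"][150:220,125:245],3.5)[:240],f(s["frame"][170:270,170:270],3.5)[:240]]))
cv2.imwrite("pics/k5.png",np.hstack([f(t["frame"][140:220,135:235],4),f(s["frame"][160:240,185:285],4)]))
```

```text
25.725 [0.6105 0.0819 0.2399] [-1.4056 -2.8087  0.0009] -0.5497336340952302
[(array([220.4, 173.9]), array([11.9,  3.6]), 56), (array([193.4, 198.3]), array([7.2, 4.9]), 63)]
```

View pics/k5.png

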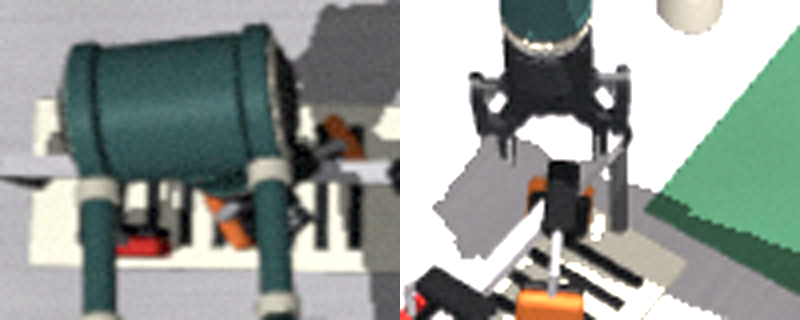

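The side view shows the fingers straddling the orange pad (pad at col ~227, row ~209), perhaps a few mm off centre. I check that by projection.

Run:
```python
from o import *
s=cam("side"); print(proj(s,[[.611,.082,.18],[.606,.078,.18],[.6105,.0819,.24]]))
x0,y0=215,195; f=s["frame"][y0:222,x0:240].max(2); m=(f<45).astype(np.uint8)
k,l,S,ce=cv2.connectedComponentsWithStats(m); i=1+np.argmax(S[1:,4]); print(S[i],ce[i]+[x0,y0], onz(s,*(ce[i]+[x0,y0]),.18))
```

```text
[[223.1142 209.1864]
 [224.8603 209.0541]
 [222.6819 199.1394]]
[  1   5  16  22 194] [225.1031 210.1392] [0.6024 0.0816 0.18  ]
```

>>> drive_tool(
  deltas=[
    {"hand":0.8,"offset":[-0.4,-0.2,-1],"angular":[0,0,0]},
    {"hand":0.8,"offset":[-0.4,-0.2,-3],"angular":[0,0,0]},
    {"hand":0.8,"offset":[-0.4,-0.2,-5],"angular":[0,0,0]},
    {"hand":0.8,"offset":[-0.4,-0.2,-6.3],"angular":[0,0,0]},
    {"hand":0.8,"offset":[-0.4,-0.2,-6.5],"angular":[0,0,0]},
    {"hand":0.8,"offset":[-0.4,-0.2,-6.5],"angular":[0,0,0]},
  ],
)

```text
time: 26.58
tool_pos: [0.6069, 0.08, 0.1752]
tcp_rot: [1.403, 2.811, -0.0]
wrist_force: [-0.3, -0.1, 0.1]
width: 0.803
```

>>> drive_tool(
  deltas=[
    {"hand":0.45,"offset":[0,0,0],"angular":[0,0,0]},
    {"hand":0.35,"offset":[0,0,0],"angular":[0,0,0]},
    {"hand":0,"offset":[0,0,0],"angular":[0,0,0]},
    {"hand":0,"offset":[0,0,0],"angular":[0,0,0]},
    {"hand":0,"offset":[0,0,0],"angular":[0,0,0]},
    {"hand":0,"offset":[0,0,0],"angular":[0,0,0]},
  ],
)

```text
time: 27.32
tool_pos: [0.6072, 0.08, 0.1765]
tcp_rot: [1.402, 2.81, 0.001]
wrist_force: [-2.3, -0.7, 5.9]
width: 0.346
```

Gripped at 29 mm. I lift 3 cm and turn it back by +50.6 deg.

>>> drive_tool(
  deltas=[
    {"hand":0,"offset":[0,0,1],"angular":[0,0,0]},
    {"hand":0,"offset":[0,0,2.5],"angular":[0,0,0]},
    {"hand":0,"offset":[0,0,3],"angular":[0,0,5]},
    {"hand":0,"offset":[0.2,0,3],"angular":[0,0,14]},
    {"hand":0,"offset":[0.4,0,3],"angular":[0,0,24]},
    {"hand":0,"offset":[0.6,0,3],"angular":[0,0,34]},
    {"hand":0,"offset":[0.8,0,3],"angular":[0,0,44]},
    {"hand":0,"offset":[0.8,0,3],"angular":[0,0,50.6]},
  ],
)

```text
time: 28.32
tool_pos: [0.615, 0.08, 0.2059]
tcp_rot: [0.06, 3.141, 0.0]
wrist_force: [0.2, 0.4, -1.3]
width: 0.344
```

>>> drive_tool(
  deltas=[
    {"hand":0,"offset":[0,0,0],"angular":[0,0,0]},
    {"hand":0,"offset":[0,0,0],"angular":[0,0,0]},
  ],
)

```text
time: 28.58
tool_pos: [0.6148, 0.08, 0.2056]
tcp_rot: [0.07, 3.141, 0.0]
wrist_force: [0.9, -0.2, -2.2]
width: 0.348
```

Run:
```python
from o import *
t=cam("top"); s=cam("side"); st=bot.read_state(); print(st["time"],st["tool_pos"],st["tcp_rot"],st["wrist_force"],st["width"]); print(cups(t,.10)); print("red",cups(t,.08,0,5))
# expected cup top centres if level, pad centred at TCP
h=cv2.cvtColor(s["frame"],cv2.COLOR_BGR2HSV); m=cv2.inRange(h,(6,150,60),(14,255,255)); m[:,:180]=0;m[:,262:]=0;m[:150]=0;m[260:]=0
k,l,S,ce=cv2.connectedComponentsWithStats(m)
for i in range(1,k):
    if S[i,4]>8: print(S[i],ce[i])
x,y,z=st["tool_pos"]; u=z-.003; a=np.radians(-2.4)
P=[[x+e*.072*np.cos(a),y+e*.072*np.sin(a),u-.099] for e in(1,-1)]
print("exp outer face centres side",proj(s,P)," top",proj(t,[[p[0],p[1],u-.063] for p in P]))
```

```text
28.675 [0.6147 0.08   0.2054] [0.069  3.1408 0.    ] [-0.2682 -0.2778 -1.5699] 0.3480962737200394
[(array([213. , 165.5]), array([3., 2.]), 90, array([0.6837, 0.0528])), (array([197., 199.]), array([4., 8.]), 90, array([0.5643, 0.1113]))]
red [(array([171.5, 201. ]), array([4., 9.]), 90, array([0.56  , 0.2064]))]
[203 207   7  15  51] [204.9412 213.6275]
[227 221  14  21 168] [233.0595 231.0357]
exp outer face centres side [[208.3368 211.6105]
 [238.6571 229.6795]]  top [[204.923  163.1682]
 [203.6142 204.3989]]
```

Run:
```python
from o import *
s=cam("side"); t=cam("top"); st=bot.read_state()
h=cv2.cvtColor(s["frame"],cv2.COLOR_BGR2HSV)
def box(m):
    k,l,S,ce=cv2.connectedComponentsWithStats(m); return [(S[i],ce[i]) for i in range(1,k) if S[i,4]>8]
def exp(c,x,y,u):
    a=np.radians(-2.4); R=np.array([[np.cos(a),-np.sin(a)],[np.sin(a),np.cos(a)]]); out=[]
    for e in(1,-1):
        P=[np.r_[R@[e*px,py]+[x,y],u-pz] for px in(.058,.072) for py in(-.032,.032) for pz in(.063,.135)]
        q=proj(c,P); out.append((q.min(0),q.max(0)))
    return out
for n,lo,hi,pose in(("red",0,5,(.6187,.219,.1705)),("or",6,14,(st["tool_pos"][0],st["tool_pos"][1],st["tool_pos"][2]-.003))):
    m=cv2.inRange(h,(lo,140,50),(hi,255,255)); m[:,:165]=0;m[:,262:]=0;m[:150]=0;m[263:]=0
    m[:, :]=m; print(n,box(m)); print("  exp far/near",exp(s,*pose))
```

```text
red [(array([181, 238,   7,  12,  39], dtype=int32), array([183.641 , 242.7179])), (array([208, 249,  13,  14, 124], dtype=int32), array([215.0968, 256.8306]))]
  exp far/near [(array([179.6366, 229.9939]), array([195.2553, 254.0874])), (array([207.5958, 247.2833]), array([222.3247, 271.8265]))]
or [(array([212, 203,   3,   5,  10], dtype=int32), array([212.7, 204.9])), (array([203, 207,   7,  16,  56], dtype=int32), array([204.9821, 213.6786])), (array([227, 221,  14,  21, 173], dtype=int32), array([233.1618, 231.0231]))]
  exp far/near [(array([202.5003, 200.5267]), array([216.7344, 224.3125])), (array([230.325 , 216.6148]), array([243.6638, 240.8423]))]
```

Compared with red, orange sits about 6-7 mm to +x in the grip with a slight tilt. I shift -0.6 cm in x and lower it.

>>> drive_tool(
  deltas=[
    {"hand":0,"offset":[-0.3,0,-0.5],"angular":[0,0,0]},
    {"hand":0,"offset":[-0.6,0,-1.2],"angular":[0,0,0]},
    {"hand":0,"offset":[-0.6,0,-2],"angular":[0,0,0]},
    {"hand":0,"offset":[-0.6,0,-2.4],"angular":[0,0,0]},
    {"hand":0,"offset":[-0.6,0,-2.6],"angular":[0,0,0]},
    {"hand":0,"offset":[-0.6,0,-2.6],"angular":[0,0,0]},
  ],
)

```text
time: 29.52
tool_pos: [0.6088, 0.08, 0.1791]
tcp_rot: [-0.067, -3.141, 0.0]
wrist_force: [-0.4, -0.2, -2.9]
width: 0.348
```

>>> drive_tool(
  deltas=[
    {"hand":0,"offset":[0,0,-0.1],"angular":[0,0,0]},
    {"hand":0,"offset":[0,0,-0.2],"angular":[0,0,0]},
    {"hand":0,"offset":[0,0,-0.2],"angular":[0,0,0]},
  ],
)

```text
time: 29.9
tool_pos: [0.6089, 0.08, 0.1775]
tcp_rot: [0.067, 3.14, 0.0]
wrist_force: [-0.3, -0.4, -1.9]
width: 0.347
```

>>> drive_tool(
  deltas=[
    {"hand":0,"offset":[0,0,-0.1],"angular":[0,0,0]},
    {"hand":0,"offset":[0,0,-0.2],"angular":[0,0,0]},
    {"hand":0,"offset":[0,0,-0.2],"angular":[0,0,0]},
  ],
)

```text
time: 30.28
tool_pos: [0.6093, 0.0801, 0.1772]
tcp_rot: [0.067, 3.139, 0.0]
wrist_force: [-3.1, 0.6, 6.3]
width: 0.345
```

>>> drive_tool(
  deltas=[
    {"hand":0.4,"offset":[0,0,0.1],"angular":[0,0,0]},
    {"hand":0.5,"offset":[0,0,0.15],"angular":[0,0,0]},
    {"hand":0.7,"offset":[0,0,0.2],"angular":[0,0,0]},
    {"hand":0.7,"offset":[0,0,0.2],"angular":[0,0,0]},
    {"hand":0.7,"offset":[0,0,0.2],"angular":[0,0,0]},
    {"hand":0.7,"offset":[0,0,1],"angular":[0,0,0]},
    {"hand":0.7,"offset":[0,0,3.5],"angular":[0,0,0]},
    {"hand":0.7,"offset":[0,0,8],"angular":[0,0,0]},
  ],
)

```text
time: 31.28
tool_pos: [0.6073, 0.0799, 0.2542]
tcp_rot: [-0.067, -3.136, 0.001]
wrist_force: [0.4, -0.8, 0.7]
width: 0.703
```

>>> drive_tool(
  deltas=[
    {"hand":0.4,"offset":[-3,0,1],"angular":[0,0,0]},
    {"hand":0,"offset":[-8,0,1],"angular":[0,0,0]},
    {"hand":0,"offset":[-13,3,1],"angular":[0,0,0]},
    {"hand":0,"offset":[-17,7,-1],"angular":[0,0,0]},
    {"hand":0,"offset":[-18.5,11,-4],"angular":[0,0,0]},
    {"hand":0,"offset":[-18.5,15,-8],"angular":[0,0,0]},
    {"hand":0,"offset":[-18.5,18.5,-12],"angular":[0,0,0]},
    {"hand":0,"offset":[-18.5,19.5,-15],"angular":[0,0,0]},
  ],
)

```text
time: 32.28
tool_pos: [0.4233, 0.2768, 0.1044]
tcp_rot: [0.064, 3.141, 0.001]
wrist_force: [-0.6, -0.5, -0.1]
width: 0.001
```

```bash
cat > chk.py <<'E'
from o import *
def exp(c,x,y,u):
    a=np.radians(-2.4); R=np.array([[np.cos(a),-np.sin(a)],[np.sin(a),np.cos(a)]]); o=[]
    for e in(1,-1):
        q=proj(c,[np.r_[R@[e*px,py]+[x,y],u-pz] for px in(.058,.072) for py in(-.032,.032) for pz in(.063,.135)]); o+=list(np.r_[q.min(0),q.max(0)].round())
    return np.array(o).reshape(-1,4).tolist()
def show():
    t=cam("top"); s=cam("side"); st=bot.read_state(); print(st["time"],st["tool_pos"],st["wrist_force"])
    for n,lo,hi,pose in(("red",0,5,(.6187,.219,.1705)),("or",6,14,(.6145,.0795,.1705))):
        print(n,"top",[(c[0].tolist(),c[1].tolist(),c[2]) for c in cups(t,.1,lo,hi)])
        for nm,c,b in(("top",t,(150,218,130,245)),("side",s,(150,263,165,262))):
            h=cv2.cvtColor(c["frame"],cv2.COLOR_BGR2HSV); m=cv2.inRange(h,(lo,140,50),(hi,255,255)); q=np.zeros_like(m); q[b[0]:b[1],b[2]:b[3]]=m[b[0]:b[1],b[2]:b[3]]
            k,l,S,ce=cv2.connectedComponentsWithStats(q)
            print("  ",nm,[[int(S[i,0]),int(S[i,1]),int(S[i,0]+S[i,2]),int(S[i,1]+S[i,3])] for i in range(1,k) if S[i,4]>8],"exp far,near",exp(c,*pose))
show()
E
python3 chk.py
```

```text
32.375 [0.421  0.2746 0.1022] [0.0028 0.5909 0.0062]
red top [([172.0, 166.0], [4.0, 8.0], 90), ([165.9, 201.4], [16.0, 3.8], 4)]
   top [[168, 164, 178, 169], [158, 199, 175, 204]] exp far,near [[158.0, 164.0, 180.0, 171.0], [156.0, 200.0, 178.0, 205.0]]
   side [[181, 238, 188, 250], [208, 249, 221, 263]] exp far,near [[180.0, 230.0, 195.0, 254.0], [208.0, 247.0, 222.0, 272.0]]
or top [([210.1, 167.6], [8.5, 3.7], 8), ([206.5, 203.0], [4.0, 17.0], 90)]
   top [[197, 167, 202, 171], [206, 166, 215, 171], [198, 201, 216, 206]] exp far,near [[197.0, 164.0, 217.0, 171.0], [196.0, 201.0, 216.0, 206.0]]
   side [[212, 209, 217, 215], [205, 214, 212, 224]] exp far,near [[203.0, 206.0, 217.0, 229.0], [231.0, 222.0, 244.0, 245.0]]
```

Orange's cups match the expected hung pose to within 1-2 px and red is unchanged. Now I press white.

>>> drive_tool(
  deltas=[
    {"hand":0,"offset":[0.1,0,-2],"angular":[0,0,0]},
    {"hand":0,"offset":[0.1,0,-4],"angular":[0,0,0]},
    {"hand":0,"offset":[0.1,0,-4.7],"angular":[0,0,0]},
    {"hand":0,"offset":[0.1,0,-5.2],"angular":[0,0,0]},
    {"hand":0,"offset":[0.1,0,-5.6],"angular":[0,0,0]},
    {"hand":0,"offset":[0.1,0,-5.6],"angular":[0,0,0]},
  ],
)

```text
time: 33.12
tool_pos: [0.4256, 0.2751, 0.0502]
tcp_rot: [0.067, 3.139, 0.001]
wrist_force: [0.1, -2.1, 3.4]
width: -0.002
```

>>> drive_tool(
  deltas=[
    {"hand":0,"offset":[0,0,-0.3],"angular":[0,0,0]},
    {"hand":0,"offset":[0,0,-0.6],"angular":[0,0,0]},
    {"hand":0,"offset":[0,0,-0.6],"angular":[0,0,0]},
  ],
)

```text
time: 33.5
tool_pos: [0.4258, 0.2753, 0.0458]
tcp_rot: [0.067, 3.14, 0.0]
wrist_force: [-4.2, -4.2, 19.4]
width: 0.001
```

White bottomed out (z 0.0458, 19 N). I release, then go to blue.

>>> drive_tool(
  deltas=[
    {"hand":0,"offset":[0,0,1.5],"angular":[0,0,0]},
    {"hand":0,"offset":[0,0,3.5],"angular":[0,0,0]},
    {"hand":0,"offset":[0.2,-2.5,4],"angular":[0,0,0]},
    {"hand":0,"offset":[0.3,-4.75,4],"angular":[0,0,0]},
    {"hand":0,"offset":[0.3,-4.75,4],"angular":[0,0,0]},
    {"hand":0,"offset":[0.3,-4.75,4],"angular":[0,0,0]},
  ],
)

```text
time: 34.25
tool_pos: [0.4275, 0.2279, 0.0831]
tcp_rot: [-0.068, -3.14, -0.001]
wrist_force: [0.6, 0.6, -0.6]
width: 0.002
```

>>> drive_tool(
  deltas=[
    {"hand":0,"offset":[0,0,-1],"angular":[0,0,0]},
    {"hand":0,"offset":[0,0,-2.3],"angular":[0,0,0]},
    {"hand":0,"offset":[0,0,-3],"angular":[0,0,0]},
    {"hand":0,"offset":[0,0,-3.5],"angular":[0,0,0]},
    {"hand":0,"offset":[0,0,-3.9],"angular":[0,0,0]},
    {"hand":0,"offset":[0,0,-3.9],"angular":[0,0,0]},
    {"hand":0,"offset":[0,0,-3.9],"angular":[0,0,0]},
  ],
)

```text
time: 35.12
tool_pos: [0.4268, 0.2274, 0.0458]
tcp_rot: [-0.067, -3.138, 0.001]
wrist_force: [-9.7, -1.3, 17.4]
width: -0.0
```

Blue is down. Next is yellow, passing high over red.

>>> drive_tool(
  deltas=[
    {"hand":0,"offset":[0,0,1.5],"angular":[0,0,0]},
    {"hand":0,"offset":[0,0,4],"angular":[0,0,0]},
    {"hand":0,"offset":[0.2,-3,4],"angular":[0,0,0]},
    {"hand":0,"offset":[0.5,-7,4],"angular":[0,0,0]},
    {"hand":0,"offset":[0.7,-9.55,4],"angular":[0,0,0]},
    {"hand":0,"offset":[0.7,-9.55,4],"angular":[0,0,0]},
    {"hand":0,"offset":[0.7,-9.55,4],"angular":[0,0,0]},
  ],
)

```text
time: 36.0
tool_pos: [0.4351, 0.1324, 0.0845]
tcp_rot: [0.068, 3.14, 0.001]
wrist_force: [-0.3, 0.5, -0.0]
width: -0.0
```

>>> drive_tool(
  deltas=[
    {"hand":0,"offset":[0,0,-1],"angular":[0,0,0]},
    {"hand":0,"offset":[0,0,-2.3],"angular":[0,0,0]},
    {"hand":0,"offset":[0,0,-3],"angular":[0,0,0]},
    {"hand":0,"offset":[0,0,-3.5],"angular":[0,0,0]},
    {"hand":0,"offset":[0,0,-3.95],"angular":[0,0,0]},
    {"hand":0,"offset":[0,0,-3.95],"angular":[0,0,0]},
    {"hand":0,"offset":[0,0,-3.95],"angular":[0,0,0]},
  ],
)

```text
time: 36.88
tool_pos: [0.4338, 0.1321, 0.0459]
tcp_rot: [-0.068, -3.138, 0.0]
wrist_force: [-8.5, 0.6, 14.5]
width: -0.001
```

Yellow is down. Back to blue.

>>> drive_tool(
  deltas=[
    {"hand":0,"offset":[0,0,1.5],"angular":[0,0,0]},
    {"hand":0,"offset":[0,0,4],"angular":[0,0,0]},
    {"hand":0,"offset":[-0.2,3,4],"angular":[0,0,0]},
    {"hand":0,"offset":[-0.5,7,4],"angular":[0,0,0]},
    {"hand":0,"offset":[-0.7,9.55,4],"angular":[0,0,0]},
    {"hand":0,"offset":[-0.7,9.55,4],"angular":[0,0,0]},
    {"hand":0,"offset":[-0.7,9.55,4],"angular":[0,0,0]},
  ],
)

```text
time: 37.75
tool_pos: [0.4279, 0.227, 0.0848]
tcp_rot: [0.066, 3.141, -0.001]
wrist_force: [-0.3, -0.4, 1.0]
width: -0.002
```

>>> drive_tool(
  deltas=[
    {"hand":0,"offset":[0,0,-1],"angular":[0,0,0]},
    {"hand":0,"offset":[0,0,-2.3],"angular":[0,0,0]},
    {"hand":0,"offset":[0,0,-3],"angular":[0,0,0]},
    {"hand":0,"offset":[0,0,-3.5],"angular":[0,0,0]},
    {"hand":0,"offset":[0,0,-3.95],"angular":[0,0,0]},
    {"hand":0,"offset":[0,0,-3.95],"angular":[0,0,0]},
    {"hand":0,"offset":[0,0,-3.95],"angular":[0,0,0]},
  ],
)

```text
time: 38.62
tool_pos: [0.4273, 0.227, 0.0459]
tcp_rot: [-0.067, -3.14, 0.002]
wrist_force: [-4.5, -4.0, 9.2]
width: -0.003
```

Blue is down again. Next is green at about (0.4387, 0.085): +1.1 cm in x, -14.25 cm in y.

>>> drive_tool(
  deltas=[
    {"hand":0,"offset":[0,0,1.5],"angular":[0,0,0]},
    {"hand":0,"offset":[0,0,4],"angular":[0,0,0]},
    {"hand":0,"offset":[0.2,-3,4],"angular":[0,0,0]},
    {"hand":0,"offset":[0.5,-7,4],"angular":[0,0,0]},
    {"hand":0,"offset":[0.9,-11.5,4],"angular":[0,0,0]},
    {"hand":0,"offset":[1.1,-14.25,4],"angular":[0,0,0]},
    {"hand":0,"offset":[1.1,-14.25,4],"angular":[0,0,0]},
    {"hand":0,"offset":[1.1,-14.25,4],"angular":[0,0,0]},
  ],
)

```text
time: 39.62
tool_pos: [0.4392, 0.0856, 0.0858]
tcp_rot: [0.068, 3.14, 0.001]
wrist_force: [-0.2, -0.2, -1.1]
width: -0.002
```

>>> drive_tool(
  deltas=[
    {"hand":0,"offset":[0,0,-1],"angular":[0,0,0]},
    {"hand":0,"offset":[0,0,-2.3],"angular":[0,0,0]},
    {"hand":0,"offset":[0,0,-3],"angular":[0,0,0]},
    {"hand":0,"offset":[0,0,-3.5],"angular":[0,0,0]},
    {"hand":0,"offset":[0,0,-4],"angular":[0,0,0]},
    {"hand":0,"offset":[0,0,-4],"angular":[0,0,0]},
    {"hand":0,"offset":[0,0,-4],"angular":[0,0,0]},
  ],
)

```text
time: 40.5
tool_pos: [0.4381, 0.0852, 0.0459]
tcp_rot: [-0.068, -3.139, -0.0]
wrist_force: [-6.2, 1.4, 10.7]
width: -0.004
```

>>> drive_tool(
  deltas=[
    {"hand":0,"offset":[0,0,1.5],"angular":[0,0,0]},
    {"hand":0,"offset":[0,0,4],"angular":[0,0,0]},
    {"hand":0,"offset":[0,0,8],"angular":[0,0,0]},
    {"hand":0,"offset":[0,-4,12],"angular":[0,0,0]},
    {"hand":0,"offset":[0,-9,16],"angular":[0,0,0]},
    {"hand":0,"offset":[0,-14,18],"angular":[0,0,0]},
    {"hand":0,"offset":[0,-20,18],"angular":[0,0,0]},
    {"hand":0,"offset":[0,-25,18],"angular":[0,0,0]},
  ],
)

```text
time: 41.5
tool_pos: [0.4392, -0.1677, 0.227]
tcp_rot: [0.068, 3.137, -0.003]
wrist_force: [0.8, 0.3, 0.7]
width: -0.003
```

```bash
python3 chk.py
```

```text
41.6 [ 0.4389 -0.1697  0.2264] [ 0.316  -0.1909  0.0407]
red top [([172.0, 166.0], [4.0, 8.0], 90), ([166.5, 201.0], [4.0, 17.0], 90)]
   top [[168, 164, 177, 169], [158, 199, 176, 204]] exp far,near [[158.0, 164.0, 180.0, 171.0], [156.0, 200.0, 178.0, 205.0]]
   side [[189, 234, 192, 238], [181, 238, 188, 250], [208, 249, 221, 263]] exp far,near [[180.0, 230.0, 195.0, 254.0], [208.0, 247.0, 222.0, 272.0]]
or top [([210.0, 167.5], [3.0, 8.0], 90), ([206.5, 203.0], [4.0, 17.0], 90)]
   top [[197, 167, 202, 171], [206, 166, 215, 170], [198, 201, 216, 206]] exp far,near [[197.0, 164.0, 217.0, 171.0], [196.0, 201.0, 216.0, 206.0]]
   side [[212, 209, 216, 215], [205, 214, 212, 224], [233, 223, 245, 244]] exp far,near [[203.0, 206.0, 217.0, 229.0], [231.0, 222.0, 244.0, 245.0]]
```

Both defenders hang level and still, all keys are pressed in order, and the arm is clear. I hand in.

```bash
python3 -c "
from workcell import bot
print(bot.finish_job())"
```

```text
the job is handed in; nothing more can be done
None
```

The job is handed in: both ear defenders on the mat, red and orange, hang astride the bar with one cup on each side. I then pressed white, blue, yellow, blue and green, one at a time.

- **Keys:** each press ended at a tool height of about 46 mm, which is full travel, with 9 to 19 N on the tool. I lifted the tool about 4 cm after each press and never went down on the red stop key. I didn't read the key positions themselves, so this rests on tool height and force.
- **Knock:** after I first hung the orange one, it was found turned by about 53° on the bar, probably the knock the task warned of. I regripped it, turned it back and set it down again before pressing any key.
- **Last check:** after the final press, the visible cup edges of both defenders were within about 2 px of the expected hung pose in both cameras. Parts of the cups that other things hid couldn't be compared. Neither had moved measurably during the key presses, and the arm was clear of everything.
- **Disagreement:** the two cameras differed by about 5 mm on positions, so I used averages.
- **Not checked at the end:** I didn't go near the bottle, bowl and jar, but I didn't measure them again. I had used all 16 pictures by then, so the last check was by numbers only.

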